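Take the press weights off their barbed hooks and weigh down the glue-up

ROBOT

A 6-joint arm with a two-finger parallel gripper is mounted at the origin on the work surface; the furniture and walls round the work are solid. World frame = base frame: x ahead of the robot, y to its left, z up, the work surface at z = 0. Lengths are in m, angles in rad, forces in N, time in s.
With the tool pointing down it reaches from about 0.3 to 0.875 m from the base axis. Payload 6.4 kg.
Tool frame: the origin (TCP) lies at the very end of the fingers, on their centre line; the grasp point (between the pads) lies 19 mm behind it; z points along the fingers, y is the direction in which the jaws open and shut (so a half turn about z gives the same grasp; the last joint's range is limited). The gripper opens to 85 mm and grips with 20 to 120 N. Pads are 22 mm wide; open, the fingers measure 114 mm over their backs; the gripper's body (76 mm by 85 mm) begins 54 mm behind the grasp point. The pads swing forward as they close: fully open they stand 13 mm farther back than shut.
Start: joints at [-1.432, 0.181, 1.607, -0, 1.354, -0.206], TCP at [0.194, -0.541, 0.231] pointing down, gripper open.
Joint ranges: [-2.99, 2.99], [-0.89, 2.07], [0.3, 2.58], [-1.14, 4.28], [0, 2.63], [-3.12, 3.12]. Speed limits (rad/s): [2.57, 2.57, 3.01, 3.14, 3.14, 3.14].

INTERFACE

Orientations are given as a unit quaternion [w, x, y, z].
In Python, from bench import * gives the robot as it stands.
- The arm moves only by the tool arm_command, never from a script. Its argument "motion" is text: rows parted by semicolons, each of 7 numbers parted by spaces: the shift along the tool's x, y, z in units of 0.2 m (1.0 is 0.2 m), then the turn, a rotation vector about the tool's x, y, z in units of 60 degrees (1.0 is 60 degrees), then the opening, from 0 (shut) to 1 (fully open). In form: tx ty tz ax ay az grip; .... A call has 1 to 10 rows; each row shifts and turns the pose as measured when the row begins, along the tool's axes as they then stand; what a row does not reach is not made up. A row lasts 1/12 s, in which the tool goes at most 41.7 mm and 7.16 degrees, less where a joint would pass 70% of its speed; a pose out of reach is approached as far as the arm can. A call with a number of a shift or a turn outside -1 to 1 is refused whole. A call with a gripper value outside its range is refused whole. The fingers move at their own pace and stop on an object; the grip force is fixed at half the most. Time passes only in rows, so rows that do not move let the fingers close. It gives the time, the measured TCP pose, the force and the opening at its end, in the units of the state.
- get_obs(): the state, without advancing time (a new reading comes with each control period).
- camera(name): name is "scene" or "top" or "wrist"; returns a dict with "img" (400x640x3 uint8, red, green, blue), "intrinsics" (3x3 intrinsics, pixels), "pose" (4x4, takes a point from camera to world coordinates); the wrist camera has in their place "mount" (4x4, takes a point from camera to tool coordinates, whose origin is the TCP and whose axes are the flange's). Camera axes: x right, y down, z forward; pixel columns grow to the right and rows downward; lengths in m; the calibration is good to about 2 mm. A picture is of the moment at which its call begins: read the wrist's pose just before it. There is no depth.
- hand_in(): hands the job in, once; it reports no verdict.
Trained networks look in the newest picture that a camera, given by its name, has taken for a name from the list of things; names that differ only in an ending like _2 or _b are one class to them, and where a whole thing is asked for, a point or a joint stands for the part that bears it (a point fixed in the world has none). Each returns a list of dicts, best first, with "conf" (0 to 1); they miss things now and then, are a little off and sometimes report something else, mostly with a low value. They report only what shows in the picture. A call takes as long as a camera call. They do not tell look-alikes from the thing itself.
- search_frame(camera, target): "box" ([left, top, right, bottom] in pixels, round what is visible of it).
The state is a dict: "time_s": time; "q": joint angles; "dq": joint speeds; "joint_efforts": joint torques, N m; "eef_pos": TCP position; "eef_rot": TCP orientation; "wrist_force": force on the tool from outside, world axes, zero at the start; "torque": the same for the moment, N m; "opening": opening from 0.0 (shut) to 1.0 (fully open).
Only numpy, scipy, OpenCV 4.12 (cv2) and the standard library are available. Lean on these libraries where they do the work, as an engineer would, in place of code of your own. Each camera call takes 0.05 s, during which the arm holds its last target.

TASK

Two press weights hang on the barbed hooks of the small stand. Take both off their hooks (raise, tilt, and back the window over the barb, without forcing it) and lower each one gently, without dropping it, onto the pile of glued boards in the laminating jig: the round-footed weight in the middle of the half next to the stop block, the long-footed one in the middle of the other half with its foot lengthways along the boards. Leave both standing upright on the boards, and leave the glue bottle and the wax tin where they stand.

Things in the scene. Friction and masses are not known exactly. Their poses are not given: they have to be found in the camera images.
- round_weight_mid (a point): Middle of the round-footed weight. Its frame: x square to the strap, through the window (on the hook it points like the hook, within 0.1 rad), y along the strap's width, z up. Point 62.5 mm above the underside, on the weight's axis. Above it sits a light wooden grip, 12 mm thick (x), 46 mm wide (y), 83 to 125 mm above the underside: pinch it from above across the 12 mm.
- long_weight_mid (a point): Middle of the long-footed weight. Its frame: x square to the strap, through the window (on the hook it points like the hook, within 0.1 rad), y along the strap's width, z up. Point 62.5 mm above the underside, on the weight's axis. Above it sits a light wooden grip, 12 mm thick (x), 46 mm wide (y), 83 to 125 mm above the underside: pinch it from above across the 12 mm.
- round_weight: Round-footed weight, on either hook: foot a disc 60 mm across. Origin under the centre of the foot, axes as for its middle. About 0.4 kg, 125 mm high: steel foot 18 mm thick, then an upright steel strap 6 mm thick, 42 mm wide, with a window 28 mm wide, its edges 47 and 68 mm above the underside (21 mm high). It hangs with the window's upper edge on the hook's arm.
- long_weight: Long-footed weight, on the other hook: foot 46 mm (x) by 90 mm (y). Origin under the centre of the foot, axes as for its middle. About 0.4 kg, 125 mm high: steel foot 18 mm thick, then an upright steel strap 6 mm thick, 42 mm wide, with a window 28 mm wide, its edges 47 and 68 mm above the underside (21 mm high). It hangs with the window's upper edge on the hook's arm.
- hook_stand: Fixed stand; origin on the bench below where the weights hang (within 6 mm in x). Dark board x -70 to +45, y -100 to +100 mm, 15 mm thick; steel posts at x -50, y -60 and +60 mm, no higher than the hooks' arms; rail between them up to 56 mm. To pass the barb a weight must be tilted 25 to 50 degrees, top leaning back towards the post, foot swung outward, and drawn up along the shank.
- near_tip (a point): Near (stand y +60 mm) hook's tip. Hooks point to the stand's +x, to the robot's left: level arm 7 mm thick, axis 104.5 mm above the bench, to 22 mm in front of the stand's origin; then a shank 24 mm long, 7 mm thick, rises outward at 50 degrees to this tip (x 37.4 mm, height 122.9 mm); from it a barb 4 mm thick runs 9.5 mm back towards the post (to x 27.9, height 124.5 mm).
- far_tip (a point): Far (stand y -60 mm) hook's tip. Hooks point to the stand's +x, to the robot's left: level arm 7 mm thick, axis 104.5 mm above the bench, to 22 mm in front of the stand's origin; then a shank 24 mm long, 7 mm thick, rises outward at 50 degrees to this tip (x 37.4 mm, height 122.9 mm); from it a barb 4 mm thick runs 9.5 mm back towards the post (to x 27.9, height 124.5 mm).
- press_jig: Fixed laminating jig; origin on the bench under the pile's middle, x along the pile, z up. Base 15 mm thick, x -141 to +149 mm, 124 mm wide. The pile of glued boards, fixed in it, is 250 (x) by 90 mm (y); its flat top lies 35 to 79 mm above the bench, the height varies and is not told. Middles of its halves: x +62 (stop block half) and -62 mm. Round 10 mm pegs at x -100 and 0, y +-51.5 mm, up to 105 mm.
- stop_top (a point): Top centre of the stop block at the jig's +x end: far from the robot; 16 mm thick (x), 100 mm wide (y), 100 mm above the bench, 135 mm from the jig's origin.
- wood_glue: Loose glue bottle standing on the bench, to be left alone: 58 mm across, 185 mm high; origin at the centre of its underside.
- wax_tin: Loose flat wax tin lying on the bench, to be left alone: 86 mm across, 29 mm high; origin at the centre of its underside.
Mind the look-alikes: they are no part of the job. Leave any orange or yellow look-alike of the round_weight alone.

How it is judged:
At the end, for the whole second after the job is handed in: Both weights stand upright (within 4.5 degrees) and still on the pile: the round one 30 to 94 mm from its middle towards the stop block, the long one 30 to 80 mm the other way with its foot along the pile within 15 degrees; both within 14 mm of its centre line (x of round_weight_mid in the frame of press_jig between 0.03 and 0.094 m and y of round_weight_mid in the frame of press_jig between -0.014 and 0.014 m and x of long_weight_mid in the frame of press_jig between -0.08 and -0.03 m and y of long_weight_mid in the frame of press_jig between -0.014 and 0.014 m and angle between the y axis of long_weight_mid and the x axis of press_jig, either way round below 0.26 rad and angle between each of long_weight_mid, round_weight_mid's own z axis and vertical below 0.08 rad and height (world z) of long_weight_mid between 0.093 and 0.147 m and height (world z) of round_weight_mid between 0.093 and 0.147 m and linear speed of each of long_weight, round_weight below 0.02 m/s); the robot touches nothing.
It fails at once if a weight is forced against the hook or stand with over 60 N (contact force between any of long_weight, round_weight and hook_stand above 60 N).
It fails at once if a weight is dropped or knocked: it moves faster than 0.4 m/s with no finger on it ((linear speed of long_weight above 0.4 m/s and contact force between long_weight and the fingers below 0.1 N) or (linear speed of round_weight above 0.4 m/s and contact force between round_weight and the fingers below 0.1 N)).
It fails at once if the glue bottle or the wax tin is shifted by more than 25 mm or the bottle is tipped (distance of any of wood_glue, wax_tin from where it was at the start of the episode above 0.025 m or angle between wood_glue's own z axis and vertical above 0.4 rad).
It also fails if it takes over 72 s, if anything falls off the work surface, if the arm or the gripper's body presses on something with over 40 N, if the wrist force passes 120 N, or if a joint passes its speed limit or range.

## Working session

There is one attempt and no reset: what is moved stays moved. The work goes in short steps, Python scripts to look and compute and a tool call to move; the robot and the scene stay as the last step left them, time stands still between calls to the robot, and variables do not carry over. Pictures are saved under pics/ and viewed, and the job is handed in when it is done.

Besides the shell and the picture viewer there is one more tool, called after "Request:" as name(argument=value, ...), one argument or row to a line, values as JSON. arm_command: Moves the arm, as the interface text tells. Shifts and turns lie within -1 to 1; 1 stands for 0.2 m of shift or 60 degrees of turn. Its arguments: {"type":"object","properties":{"motion":{"type":"string"}},"required":["motion"]}

```bash
ls; mkdir -p pics
cat > h.py <<'E'
from bench import *
import numpy as np, cv2
def snap(name,fn):
    o=get_obs(); c=camera(name); cv2.imwrite('pics/'+fn,cv2.cvtColor(c['img'],cv2.COLOR_RGB2BGR)); return o,c
E
python3 - <<'E'
from h import *
o=get_obs(); print(o)
for n in ['scene','top','wrist']:
    o,c=snap(n,n+'0.png')
    print(n,c['intrinsics'].tolist(), np.round(c.get('pose',c.get('mount')),4).tolist())
    for t in ['round_weight','long_weight','hook_stand','near_tip','far_tip','press_jig','stop_top','wood_glue','wax_tin','round_weight_mid','long_weight_mid']:
        print(t,[(np.round(d['box']).tolist(),round(d['conf'],2)) for d in search_frame(n,t)][:3])
E
```

```text
pics
{'time_s': 0.0, 'q': array([-1.43232833e+00,  1.81539680e-01,  1.60798509e+00,  1.87467380e-06,
        1.35376592e+00, -2.06342716e-01]), 'dq': array([ 5.08802503e-04, -5.85881981e-04, -6.41001037e-05, -3.50661975e-04,
       -5.10044449e-04,  1.19635241e-04]), 'joint_efforts': array([-3.05517795e-03, -4.44877410e+01, -3.51342523e+01, -3.94101071e-04,
        8.95344507e-03, -1.31548046e-05]), 'eef_pos': array([ 0.19427981, -0.54062086,  0.23039597]), 'eef_rot': array([-8.48501140e-04,  9.85174652e-01,  1.71552281e-01,  2.97226501e-05]), 'wrist_force': array([-0.52883192, -0.1745511 ,  0.10176355]), 'torque': array([ 0.02433921, -0.00718844, -0.02109167]), 'opening': 0.9999930873662353}
scene [[398.57126129775156, 0.0, 318.0519733260185], [0.0, 398.57126129775156, 190.61040552241062], [0.0, 0.0, 1.0]] [[-0.7713, -0.4279, 0.4711, 0.1483], [-0.6362, 0.4983, -0.589, 0.5732], [0.0172, -0.754, -0.6566, 0.7091], [0.0, 0.0, 0.0, 1.0]]
round_weight [([271.0, 275.0, 299.0, 335.0], 0.88), ([220.0, 245.0, 253.0, 297.0], 0.8), ([363.0, 129.0, 383.0, 180.0], 0.58)]
long_weight [([383.0, 153
[... 1312 characters left out ...]
7.0, 356.0, 300.0], 0.64), ([403.0, 177.0, 437.0, 212.0], 0.36)]
wax_tin [([319.0, 125.0, 354.0, 165.0], 0.55)]
round_weight_mid [([189.0, 173.0, 220.0, 206.0], 0.87), ([186.0, 234.0, 220.0, 261.0], 0.71), ([405.0, 173.0, 435.0, 212.0], 0.6)]
long_weight_mid [([389.0, 225.0, 420.0, 274.0], 0.84)]
wrist [[298.49429013702724, 0.0, 321.3447441986378], [0.0, 298.49429013702724, 193.28149042249402], [0.0, 0.0, 1.0]] [[-0.0005, -0.9455, -0.3256, 0.0831], [1.0, -0.0003, -0.0005, -0.0008], [0.0004, -0.3256, 0.9455, -0.1421], [0.0, 0.0, 0.0, 1.0]]
round_weight []
long_weight []
hook_stand []
near_tip []
far_tip []
press_jig []
stop_top []
wood_glue []
wax_tin []
round_weight_mid []
long_weight_mid []
```

Run:
```python
import cv2
t=cv2.imread('pics/top0.png'); s=cv2.imread('pics/scene0.png')
cv2.imwrite('pics/top0c.png',cv2.resize(t[110:310,170:460],None,fx=2.7,fy=2.7,interpolation=cv2.INTER_CUBIC))
cv2.imwrite('pics/scene0c.png',cv2.resize(s[120:340,210:430],None,fx=2.7,fy=2.7,interpolation=cv2.INTER_CUBIC))
```

```text
(no output)
```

View pics/top0c.png

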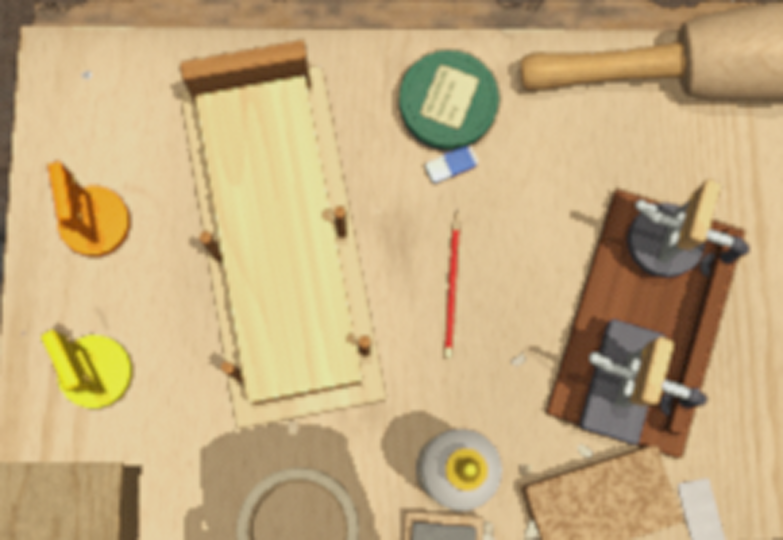

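View pics/scene0c.png

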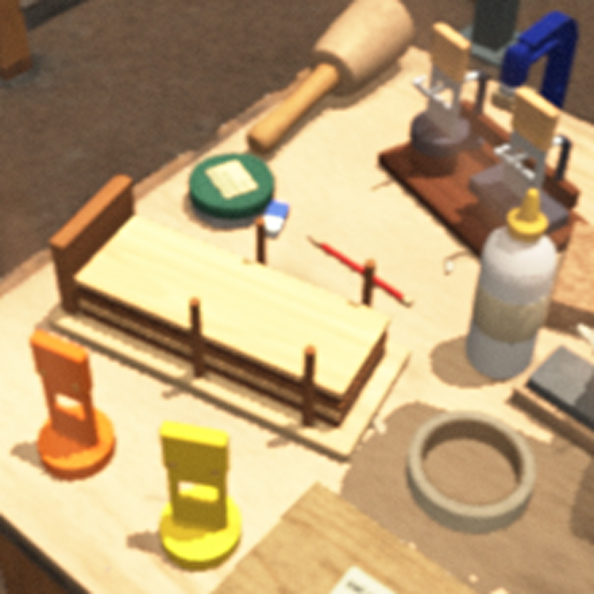

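Top picture: the round weight is on the far hook, crop (690,220), and the long one on the near hook, crop (645,370). The jig runs up the image with its stop block at the top, and the orange and yellow look-alikes stand at left. Next I fit the stand and jig poses.

```bash
cat > geo.py <<'E'
import numpy as np
from h import *
K={'top':np.array([[434.2756,0,311.4447],[0,434.2756,193.5647],[0,0,1]]),'scene':np.array([[398.5713,0,318.052],[0,398.5713,190.6104],[0,0,1]])}
def proj(P,Kc,T):
    p=np.linalg.inv(T)@np.append(P,1); p=Kc@p[:3]; return p[:2]/p[2]
def ray_z(uv,Kc,T,z):
    d=T[:3,:3]@np.linalg.inv(Kc)@np.array([uv[0],uv[1],1]); o=T[:3,3]; return o+d*(z-o[2])/d[2]
def F(p): # planar frame
    c,s=np.cos(p[2]),np.sin(p[2]); return lambda a:np.array([p[0]+c*a[0]-s*a[1],p[1]+s*a[0]+c*a[1],a[2]])
E
cat > fit.py <<'E'
from geo import *
from scipy.optimize import least_squares
cam={n:camera(n) for n in('top','scene')}
def px(n,u,v): return (u/2.7+170-.3,v/2.7+110-.3) if n=='top' else (u/2.7+210-.3,v/2.7+120-.3)
def run(obs,p0):
    def r(p):
        f=F(p); out=[]
        for n,u,v,a in obs:
            a=list(a); 
            if a[2] is None:a[2]=p[3]
            out+=list(proj(f(a),cam[n]['intrinsics'],cam[n]['pose'])-px(n,u,v))
        return np.array(out)
    s=least_squares(r,p0,loss='soft_l1'); return s.x,r(s.x).reshape(-1,2)
st=[('top',617,190,(.045,-.1,.015)),('top',745,230,(-.07,-.1,.015)),('top',683,455,(-.07,.1,.015)),('top',548,412,(.045,.1,.015)),('scene',380,158,(.045,-.1,.015))]
x,r=run(st,[.4,-.25,1.3]);print('stand',x.round(4),r.round(1).tolist())
N=None
jg=[('top',240,428,(-.141,.062,.015)),('top',384,400,(-.141,-.062,.015)),('top',322,68,(.149,-.062,.015)),
('top',208,237,(0,.0515,.105)),('top',340,210,(0,-.0515,.105)),('top',364,341,(-.1,-.0515,.105)),('top',228,367,(-.1,.0515,.105)),
('top',253,403,(-.125,.045,N)),('top',362,382,(-.125,-.045,N)),('top',182,65,(.143,.05,.1)),('top',302,42,(.143,-.05,.1)),
('scene',261,222,(0,-.0515,.105)),('scene',369,265,(-.1,-.0515,.105)),('scene',195,303,(0,.0515,.105)),('scene',309,350,(-.1,.0515,.105)),
('scene',388,322,(-.125,-.045,N)),('scene',345,388,(-.125,.045,N)),('scene',78,282,(.125,.045,N)),('scene',140,222,(.125,-.045,N))]
x,r=run(jg,[.45,.13,0,.05]);print('jig',x.round(4),r.round(1).tolist())
# grips: back-project
E
python3 fit.py
```

```text
stand [ 0.5112 -0.1648  1.2502] [[-0.5, -1.2], [0.9, -0.2], [0.2, 2.1], [-0.4, 1.0], [-1.2, -2.3]]
jig [0.5679 0.1266 0.1954 0.0548] [[-1.5, 0.8], [1.3, 0.1], [0.0, -1.2], [-1.0, 0.2], [0.0, 0.8], [0.4, 0.3], [-0.2, 0.6], [-1.6, 0.3], [0.4, -0.2], [-1.4, -1.3], [0.9, -1.2], [0.3, -0.6], [0.8, -1.1], [0.1, -1.2], [0.8, -0.5], [1.3, -0.2], [-0.9, 4.0], [-0.9, 0.3], [-1.2, -0.9]]
```

```bash
cat > mv.py <<'E'
from geo import *
from scipy.spatial.transform import Rotation as Ro
def cur():
    o=get_obs(); q=o['eef_rot']; return o,np.array(o['eef_pos']),Ro.from_quat([q[1],q[2],q[3],q[0]])
def down(yaw_y,tilt=0,):
    """tool y axis (jaw) at world angle yaw_y (rad), z down; tilt (rad): rotates about tool x"""
    y=np.array([np.cos(yaw_y),np.sin(yaw_y),0]);z=np.array([0,0,-1.]);x=np.cross(y,z)
    return Ro.from_matrix(np.stack([x,y,z],1))*Ro.from_rotvec([tilt,0,0])
def plan(tp,tR,vmax=.035,wmax=6.,n=None,start=None):
    if start is None: o,p,R=cur()
    else: p,R=start
    d=R.inv().apply(np.array(tp)-p); w=(R.inv()*tR).as_rotvec()
    if n is None:
        n=max(1,int(np.ceil(max(np.linalg.norm(d)/vmax,np.degrees(np.linalg.norm(w))/wmax))))
    M=sum(Ro.from_rotvec(w/n*k).as_matrix() for k in range(n)); t=np.linalg.solve(M,d)
    row=np.r_[t/.2,w/n/np.radians(60)].round(3)
    print(n,'rows of',' '.join('%g'%v for v in row), '| d(tool)mm',(d*1000).round(1),'w deg',np.degrees(w).round(1))
E
python3 - <<'E'
from mv import *
plan([.47,-.15,.30],down(1.25-np.pi))
c=camera('top'); print(ray_z((460/2.7+170,470/2.7+110),c['intrinsics'],c['pose'],.185), ray_z((448/2.7+170,100/2.7+110),c['intrinsics'],c['pose'],.029))
E
```

```text
14 rows of 0.105 -0.139 -0.025 -0 -0 0.045 | d(tool)mm [ 391.6 -275.   -68.7] w deg [-0.  -0.  38.1]
[ 0.38699907 -0.00685684  0.185     ] [ 0.69025669 -0.01261349  0.029     ]
```

Request:
arm_command(
  motion="0.105 -0.139 -0.025 0 0 0.045 1;0.105 -0.139 -0.025 0 0 0.045 1;0.105 -0.139 -0.025 0 0 0.045 1;0.105 -0.139 -0.025 0 0 0.045 1;0.105 -0.139 -0.025 0 0 0.045 1;0.105 -0.139 -0.025 0 0 0.045 1;0.105 -0.139 -0.025 0 0 0.045 1;0.105 -0.139 -0.025 0 0 0.045 1;0.105 -0.139 -0.025 0 0 0.045 1;0.105 -0.139 -0.025 0 0 0.045 1",
)

```text
time_s: 2.78
eef_pos: [0.3681, -0.2346, 0.281]
eef_rot: [-0.0, 0.997, -0.08, -0.0]
wrist_force: [0.8, -0.9, 0.1]
opening: 1.0
```

Run:
```python
from mv import *
plan([.47,-.15,.30],down(1.25-np.pi))
```

```text
4 rows of 0.101 -0.131 -0.024 -0 0 0.038 | d(tool)mm [ 87.  -99.9 -18.9] w deg [-0.   0.   9.2]
```

Request:
arm_command(
  motion="0.1 -0.13 -0.024 0 0 0.038 1;0.1 -0.13 -0.024 0 0 0.038 1;0.1 -0.13 -0.024 0 0 0.038 1;0.1 -0.13 -0.024 0 0 0.038 1;0 0 0 0 0 0 1",
)

```text
time_s: 3.2
eef_pos: [0.4764, -0.141, 0.3043]
eef_rot: [0.0, 0.987, -0.162, 0.003]
wrist_force: [0.8, 1.3, 0.5]
opening: 0.997
```

Run:
```python
from mv import *
o,p,R=cur(); print(p,R.as_matrix().round(3).tolist())
o,c=snap('wrist','w1.png')
np.savez('w1.npz',p=p,R=R.as_matrix(),mount=c['mount'],K=c['intrinsics'])
T=np.eye(4);T[:3,:3]=R.as_matrix();T[:3,3]=p; T=T@c['mount']; 
for t in ['round_weight_mid','long_weight_mid','near_tip','far_tip','hook_stand']:
    print(t,[(np.round(d['box']).tolist(),round(d['conf'],2)) for d in search_frame('wrist',t)][:3])
f=F([.5112,-.1648,1.2502])
for n,a in {'near':(.0374,.06,.1229),'far':(.0374,-.06,.1229),'nearroot':(0,.06,.1045),'farroot':(0,-.06,.1045),'barbN':(.0279,.06,.1245),'barbF':(.0279,-.06,.1245),'c1':(.045,.1,.015),'c2':(.045,-.1,.015)}.items(): print(n,proj(f(a),c['intrinsics'],T).round(1))
```

```text
[ 0.47643086 -0.14100727  0.30428009] [[0.947, -0.32, 0.007], [-0.32, -0.947, -0.002], [0.007, -0.001, -1.0]]
round_weight_mid [([4.0, 220.0, 104.0, 292.0], 0.88), ([1.0, 153.0, 56.0, 195.0], 0.65), ([310.0, 44.0, 352.0, 101.0], 0.57)]
long_weight_mid [([295.0, 50.0, 380.0, 195.0], 0.71), ([312.0, 139.0, 344.0, 222.0], 0.55)]
near_tip [([288.0, 50.0, 380.0, 191.0], 0.59)]
far_tip [([292.0, 50.0, 383.0, 195.0], 0.81)]
hook_stand [([294.0, 48.0, 382.0, 192.0], 0.66)]
near [299.  186.9]
far [295.5  73.4]
nearroot [331.4 182.1]
farroot [332.   74.2]
barbN [307.3 187.3]
barbF [304.9  73.2]
c1 [299.9 190.8]
c2 [295.5  45.6]
```

View pics/w1.png

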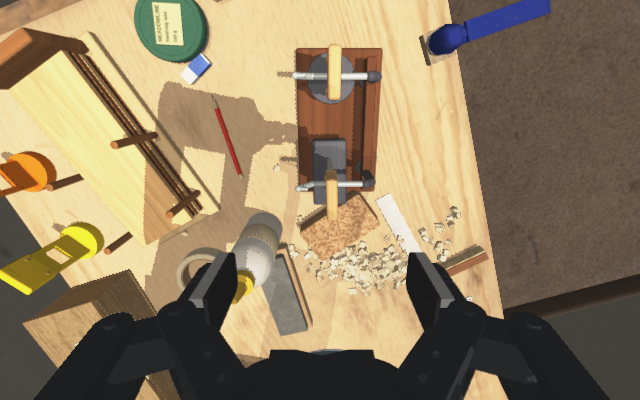

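Run:
```python
import cv2
t=cv2.imread('pics/w1.png')
cv2.imwrite('pics/w1c.png',cv2.resize(t[35:235,280:400],None,fx=3,fy=3,interpolation=cv2.INTER_CUBIC))
```

```text
(no output)
```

View pics/w1c.png

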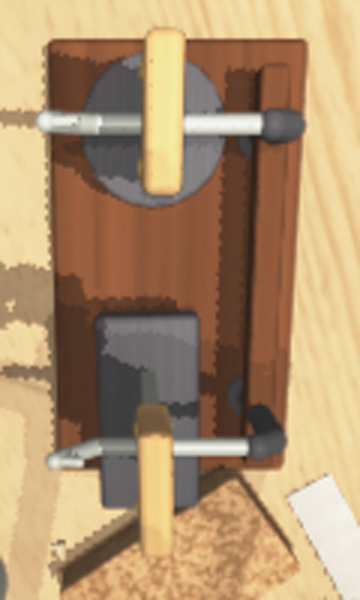

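```bash
cat > chk.py <<'E'
from mv import *
d=np.load('w1.npz'); T=np.eye(4);T[:3,:3]=d['R'];T[:3,3]=d['p'];T=T@d['mount'];K=d['K']
from scipy.optimize import least_squares
S=[.5112,-.1648,1.2502]
def pj(P): return (proj(P,K,T)-[280,35])*3+1
f=F(S)
def W(p): # weight frame at stand x,y, yaw
    c=f([p[0],p[1],0]); return F([c[0],c[1],S[2]+p[2]])
# (a in weight frame with z above underside)
def pts(p,which):
    g=W(p); z=.040
    A={'grip':[(sx*.006,sy*.023,.125+z) for sx in(1,-1) for sy in(-1,1)]}
    if which=='long': A['foot']=[(sx*.023,sy*.045,.018+z) for sx in(1,-1) for sy in(-1,1)]
    else: A['foot']=[(.03,0,.018+z),(-.03,0,.018+z),(0,.03,.018+z)]
    return {k:np.array([pj(g(a)) for a in v]).round(0).tolist() for k,v in A.items()}
print(pts([0,-.06,0],'round')); print(pts([0,.06,0],'long'))
for n,a in {'near':(.0374,.06,.1229),'far':(.0374,-.06,.1229),'c1':(.045,.1,.015),'c2':(.045,-.1,.015),'c3':(-.07,-.1,.015)}.items(): print(n,pj(f(a)).round(0))
E
python3 chk.py
```

```text
{'grip': [[143.0, 19.0], [143.0, 189.0], [186.0, 19.0], [183.0, 189.0]], 'foot': [[79.0, 126.0], [227.0, 125.0], [153.0, 203.0]]}
{'grip': [[143.0, 427.0], [143.0, 557.0], [180.0, 427.0], [178.0, 557.0]], 'foot': [[99.0, 312.0], [102.0, 507.0], [206.0, 312.0], [201.0, 507.0]]}
near [ 58. 457.]
far [ 48. 116.]
c1 [ 61. 468.]
c2 [48. 33.]
c3 [311.  31.]
```

The wrist view agrees with the stand fit to about 2 mm. The stand needs a shift of about +1 mm. Next is the unhooking path in the stand's x-z plane.

```bash
cat > hook.py <<'E'
import numpy as np
segs=[((-.05,.1045),(.022,.1045),.0035),((.022,.1045),(.0374,.1229),.0035),((.0374,.1229),(.0279,.1245),.002)]
P=[];Rr=[]
for a,b,r in segs:
    a=np.array(a);b=np.array(b)
    for t in np.linspace(0,1,60): P.append(a+t*(b-a));Rr.append(r)
P=np.array(P);Rr=np.array(Rr)
def rects(foot,ft=.088): # xmin,xmax,zmin,zmax
    return np.array([(-foot,foot,0,.018),(-.003,.003,.018,.047),(-.003,.003,.068,.083),(-.006,.006,.083,.125),(-.0225,.0225,ft,.2)])
def clr(wx,wz,th,foot=.03):
    """window centre (wx,wz), th tilt rad, top toward -x"""
    c,s=np.cos(th),np.sin(th)
    q=P-[wx,wz]; u=q@np.array([c,s]); v=q@np.array([-s,c])+.0575
    m=1
    for x0,x1,z0,z1 in rects(foot):
        dx=np.maximum(np.maximum(x0-u,u-x1),0);dz=np.maximum(np.maximum(z0-v,v-z1),0)
        d=np.hypot(dx,dz); ins=(dx==0)&(dz==0)
        d=np.where(ins,-.003,d)-Rr; m=min(m,d.min())
    # bench board at z .015, lowest foot corner
    for cx in(-foot,foot):
        z=wz+s*cx-c*.0575; m=min(m,z-.015)
    return m
if __name__=='__main__':
    for s in np.arange(0,.075,.004):
        base=np.array([s,.1045]) if s<.022 else np.array([.022,.1045])+(s-.022)*np.array([np.cos(np.radians(50)),np.sin(np.radians(50))])
        n=np.array([0,1]) if s<.022 else np.array([-.766,.643])
        best=[]
        for th in (0,15,25,30,35,40,45,50):
            b=max((clr(*(base+o*n),np.radians(th)),o) for o in np.arange(-.008,.009,.0005)); best.append('%d:%.1f@%.1f'%(th,b[0]*1e3,b[1]*1e3))
        print('%.3f'%s,base.round(4),' '.join(best))
E
python3 hook.py
```

```text
0.000 [0.     0.1045] 0:7.0@0.0 15:5.9@0.0 25:4.7@0.0 30:4.1@0.0 35:3.4@0.0 40:2.6@0.0 45:1.8@0.0 50:-0.1@1.0
0.004 [0.004  0.1045] 0:7.0@0.0 15:5.9@0.0 25:4.7@0.0 30:4.1@0.0 35:3.4@0.0 40:2.6@0.0 45:1.8@0.0 50:-0.1@1.0
0.008 [0.008  0.1045] 0:7.0@0.0 15:5.9@0.0 25:4.8@0.0 30:4.1@0.0 35:3.4@0.0 40:2.6@0.0 45:1.8@0.0 50:-0.1@1.0
0.012 [0.012  0.1045] 0:7.0@0.0 15:5.9@0.0 25:4.7@0.0 30:4.1@0.0 35:3.4@0.0 40:2.6@0.0 45:1.8@0.0 50:-0.1@1.0
0.016 [0.016  0.1045] 0:6.0@1.0 15:5.9@0.0 25:4.8@0.0 30:4.1@0.0 35:3.4@0.0 40:2.9@0.5 45:2.3@0.5 50:0.9@2.0
0.020 [0.02   0.1045] 0:2.9@4.0 15:5.5@1.0 25:5.3@0.5 30:5.1@1.0 35:4.6@1.5 40:4.2@2.0 45:3.8@2.0 50:2.9@4.0
0.024 [0.0233 0.106 ] 0:2.7@4.0 15:4.6@1.5 25:5.2@1.0 30:5.8@0.5 35:5.5@1.0 40:5.1@1.5 45:4.6@2.0 50:3.0@4.0
0.028 [0.0259 0.1091] 0:-0.2@4.0 15:2.0@2.0 25:3.8@1.0 30:4.6@0.5 35:5.5@0.0 40:6.3@0.0 45:6.4@0.0 50:4.8@2.0
0.032 [0.0284 0.1122] 0:-2.0@3.0 15:-0.1@3.5 25:1.5@3.0 30:2.3@3.0 35:3.0@2.5 40:3.8@2.5 45:4.5@2.0 50:5.1@1.5
0.036 [0.031  0.1152] 0:-0.1@1.0 15:0.8@2.5 25:1.5@3.0 30:1.9@3.5 35:2.4@3.5 40:2.8@3.5 45:3.2@3.5 50:3.6@3.0
0.
[... 355 characters left out ...]
:8.7@-8.0 15:7.7@-4.5 25:7.4@-3.0 30:7.4@-2.0 35:7.4@-1.5 40:7.2@-1.0 45:6.8@0.0 50:6.4@1.0
0.056 [0.0439 0.1305] 0:9.0@-8.0 15:10.5@-7.0 25:9.6@-4.5 30:9.4@-3.5 35:9.2@-2.5 40:9.0@-2.0 45:9.0@-1.0 50:9.1@0.0
0.060 [0.0464 0.1336] 0:9.6@-8.0 15:12.4@-8.0 25:12.8@-6.5 30:12.3@-5.0 35:11.9@-4.0 40:11.8@-2.5 45:11.6@-1.0 50:11.7@0.0
0.064 [0.049  0.1367] 0:9.4@-8.0 15:14.2@-8.0 25:16.1@-8.0 30:15.8@-6.5 35:15.3@-5.0 40:14.9@-3.0 45:14.8@-1.5 50:14.8@0.0
0.068 [0.0516 0.1397] 0:7.5@-8.0 15:16.6@-8.0 25:18.5@-8.0 30:19.5@-8.0 35:18.9@-6.0 40:18.5@-4.0 45:18.2@-2.0 50:18.2@0.0
0.072 [0.0541 0.1428] 0:6.9@-8.0 15:19.5@-8.0 25:21.4@-8.0 30:22.4@-8.0 35:22.6@-7.0 40:22.1@-4.5 45:21.8@-2.5 50:21.7@0.0
```

```bash
cat > st.py <<'E'
from mv import *
S=[.5106,-.1635,1.25]; J=[.5679,.1266,.1954]
fs=F(S); fj=F(J)
def wpose(side,wx,wz,th,h,x0=0.,yoff=None):
    """TCP pose: window centre at stand (wx,wz) m, tilt th deg; TCP h above underside (m)"""
    y=(.0605 if side=='near' else -.0585) if yoff is None else yoff
    t=np.radians(th); k=h-.0575
    p=fs([wx-np.sin(t)*k,y,wz+np.cos(t)*k])
    R=down(S[2]-np.pi)
    # rotate about stand y axis so that top (tool -z) leans to -x_stand
    ys=np.array([-np.sin(S[2]),np.cos(S[2]),0]); return p,Ro.from_rotvec(-t*ys)*R
E
python3 - <<'E'
from st import *
import hook
wp=[(0,104.5,0),(10,104.5,15),(20,105.8,30),(24.5,109,40),(28.3,117.5,41),(33.8,123.3,41),(41,128,41),(52,142,41)]
for a,b in zip(wp,wp[1:]):
    a=np.array(a,float);b=np.array(b,float)
    print(a,[round(1e3*min(hook.clr(*((q[:2]+[dx,dz])/1e3),np.radians(q[2])) for dx in(-e,e) for dz in (-e,e)),1) for t in np.linspace(0,1,5) for q in [a+t*(b-a)] for e in (0,1)])
p,R=wpose('near',.001,.0975,0,.092); print(p)
p[2]=.23; plan(p,R)
E
```

```text
[  0.  104.5   0. ] [np.float64(7.0), np.float64(6.0), np.float64(6.8), np.float64(5.8), np.float64(6.5), np.float64(5.5), np.float64(6.2), np.float64(5.2), np.float64(5.9), np.float64(4.9)]
[ 10.  104.5  15. ] [np.float64(5.9), np.float64(4.9), np.float64(5.2), np.float64(4.2), np.float64(4.4), np.float64(3.4), np.float64(4.2), np.float64(2.9), np.float64(4.9), np.float64(3.5)]
[ 20.  105.8  30. ] [np.float64(4.9), np.float64(3.5), np.float64(4.8), np.float64(3.4), np.float64(4.8), np.float64(3.4), np.float64(4.9), np.float64(3.5), np.float64(5.3), np.float64(3.9)]
[ 24.5 109.   40. ] [np.float64(5.3), np.float64(3.9), np.float64(4.7), np.float64(3.3), np.float64(4.1), np.float64(2.7), np.float64(3.2), np.float64(2.1), np.float64(2.9), np.float64(1.5)]
[ 28.3 117.5  41. ] [np.float64(2.9), np.float64(1.5), np.float64(3.0), np.float64(1.6), np.float64(3.1), np.float64(1.7), np.float64(3.3), np.float64(1.8), np.float64(3.4), np.float64(2.0)]
[ 33.8 123.3  41. ] [np.float64(3.4), np.float64(2.0), np.float64(4.0), np.float64(2.6), np.float64(4.6), np.float64(3.2), np.float64(5.3), np.float64(3.8), np.float64(6.0), np.float64(4.7)]
[ 41. 128.  41.] [np.float64(6.0), np.float64(4.7), np.float64(7.6), np.float64(6.5), np.float64(10.4), np.float64(9.3), np.float64(13.9), np.float64(12.7), np.float64(17.8), np.float64(16.5)]
[ 0.45350175 -0.14347401  0.132     ]
3 rows of -0.03 0.007 0.121 0 -0.001 -0.003 | d(tool)mm [-18.2   4.4  72.6] w deg [ 0.1 -0.2 -0.5]
```

Request:
arm_command(
  motion="-0.03 0.007 0.12 0 -0.001 -0.003 1;-0.03 0.007 0.12 0 -0.001 -0.003 1;-0.03 0.007 0.12 0 -0.001 -0.003 1;0 0 0 0 0 0 1",
)

```text
time_s: 3.83
eef_pos: [0.4515, -0.1478, 0.23]
eef_rot: [0.002, 0.987, -0.163, 0.002]
wrist_force: [-1.1, -0.2, -0.9]
opening: 0.998
```

Run:
```python
from st import *
p,R=wpose('near',.001,.0975,0,.092)
plan(p,R)
o,c=snap('wrist','w2.png'); q=o['eef_rot']
T=np.eye(4);T[:3,:3]=Ro.from_quat([q[1],q[2],q[3],q[0]]).as_matrix();T[:3,3]=o['eef_pos'];T=T@c['mount']
for n,a in {'near':(.0374,.06,.1229),'far':(.0374,-.06,.1229),'c2':(.045,-.1,.015),'g1':(.007,.0375,.165),'g2':(-.005,.0375,.165),'g3':(.007,.0835,.165),'g4':(-.005,.0835,.165),'far g':(.006,-.0815,.165),'far g2':(-.006,-.0815,.165)}.items(): print(n,proj(fs(a),c['intrinsics'],T).round(1))
```

```text
3 rows of 0 -0.008 0.163 0.001 -0.001 -0.002 | d(tool)mm [ 0.1 -5.  98. ] w deg [ 0.2 -0.2 -0.3]
near [274.4 189.7]
far [265.3  37.6]
c2 [273.5  12.8]
g1 [306.3 177.9]
g2 [322.9 177.8]
g3 [307.6 235.4]
g4 [323.2 235.3]
far g [303.5 -15.4]
far g2 [323.7 -15.6]
```

View pics/w2.png

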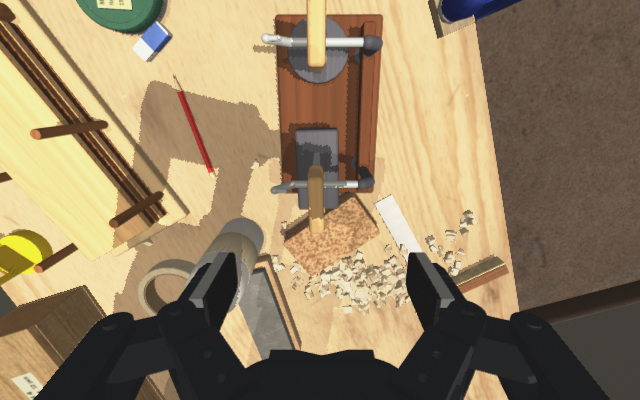

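The near tip appears at (275,190), predicted (274,190), and the grip at x 309–324, predicted 306–323. The fit holds, so I descend.

Request:
arm_command(
  motion="0 -0.01 0.15 0.001 -0.001 -0.002 1;0 -0.008 0.15 0.001 -0.001 -0.002 1;0 -0.006 0.14 0.001 -0.001 -0.002 1;0 0 0.02 0 0 0 1;0 0 0 0 0 0 1",
)

```text
time_s: 4.3
eef_pos: [0.4606, -0.1515, 0.1479]
eef_rot: [0.004, 0.987, -0.163, 0.01]
wrist_force: [-0.4, -0.9, 0.0]
opening: 1.001
```

Run:
```python
from st import *
p,R=wpose('near',.001,.0975,0,.092)
plan(p,R)
```

```text
1 rows of -0.048 -0.027 0.078 0.004 -0.019 -0.006 | d(tool)mm [-9.6 -5.4 15.7] w deg [ 0.2 -1.2 -0.4]
```

Request:
arm_command(
  motion="-0.048 -0.027 0 0.004 -0.019 -0.006 1;0 0 0 0 0 0 1;0 0 0 0 0 0 1",
)

```text
time_s: 4.55
eef_pos: [0.4551, -0.1448, 0.153]
eef_rot: [0.001, 0.987, -0.16, 0.002]
wrist_force: [-1.1, 0.4, 0.3]
opening: 1.003
```

Run:
```python
from st import *
p,R=wpose('near',.001,.0975,0,.092)
plan(p,R); print(get_obs()['dq'].round(3))
```

```text
1 rows of -0.01 -0.004 0.105 0.001 -0.004 -0.001 | d(tool)mm [-2.  -0.8 21. ] w deg [ 0.1 -0.3 -0.1]
[ 0.007 -0.028 -0.012  0.002  0.038  0.001]
```

Request:
arm_command(
  motion="-0.005 -0.002 0.035 0 -0.002 0 1;-0.004 -0.002 0.035 0 -0.002 0 1;0 0 0.035 0 0 0 1;0 0 0 0 0 0 1;0 0 0 0 0 0 1",
)

```text
time_s: 4.97
eef_pos: [0.456, -0.1447, 0.1341]
eef_rot: [0.002, 0.987, -0.16, 0.003]
wrist_force: [0.2, -0.4, 1.0]
opening: 0.998
```

Run:
```python
from st import *
p,R=wpose('near',.001,.0975,0,.092)
plan(p,R); print(get_obs()['dq'].round(3))
```

```text
1 rows of -0.014 -0.002 0.01 0.003 -0.007 -0 | d(tool)mm [-2.8 -0.3  2.1] w deg [ 0.2 -0.4 -0. ]
[-0.001  0.014  0.014 -0.001 -0.009 -0.001]
```

Request:
arm_command(
  motion="-0.014 -0.001 0.008 0.002 -0.006 0 1;0 0 0 0 0 0 1;0 0 0 0 0 0 0;0 0 0 0 0 0 0;0 0 0 0 0 0 0;0 0 0 0 0 0 0;0 0 0 0 0 0 0;0 0 0 0 0 0 0;0 0 0 0 0 0 0",
)

```text
time_s: 5.72
eef_pos: [0.453, -0.1437, 0.1323]
eef_rot: [0.0, 0.987, -0.16, -0.0]
wrist_force: [-1.6, -1.2, 0.5]
opening: 0.135
```

Run:
```python
from st import *
p,R=wpose('near',.001,.0975,0,.092)
plan(p,R); print(get_obs())
snap('wrist','w3.png')
```

```text
1 rows of 0.002 -0.002 0.001 0.001 0 -0 | d(tool)mm [ 0.4 -0.4  0.3] w deg [ 0.1  0.  -0. ]
{'time_s': 5.7167, 'q': array([-5.57014740e-01,  7.60198361e-02,  1.94103880e+00, -1.00703700e-03,
        1.12450784e+00,  1.33533063e+00]), 'dq': array([-1.65254146e-03,  1.40469443e-03,  2.75527930e-06, -3.72370405e-04,
       -3.61347648e-04,  9.41340052e-04]), 'joint_efforts': array([ 5.08747045e-01, -3.49073267e+01, -3.10302758e+01,  3.39376582e-01,
       -6.01945259e-02, -8.16743614e-04]), 'eef_pos': array([ 0.45301178, -0.14369829,  0.13225125]), 'eef_rot': array([ 4.24062786e-04,  9.87138257e-01, -1.59868245e-01, -1.63228677e-04]), 'wrist_force': array([-1.55456445, -1.15074442,  0.46875058]), 'torque': array([-0.16488177,  0.13246706, -0.02094345]), 'opening': 0.13498568467716016}
```

View pics/w3.png

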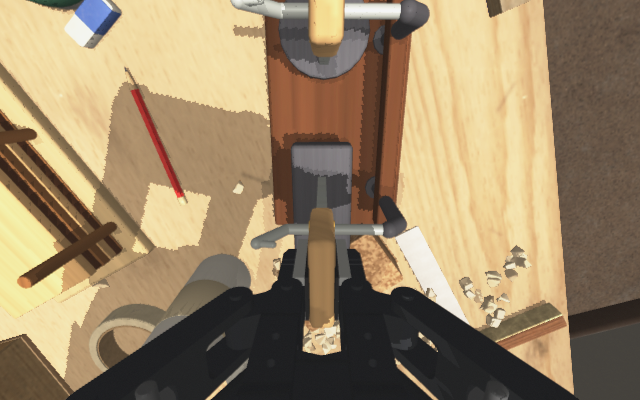

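The fingers are closed on the 12 mm grip. Now I lift 7 mm.

Request:
arm_command(
  motion="0 0 -0.012 0 0 0 0;0 0 -0.012 0 0 0 0;0 0 -0.011 0 0 0 0;0 0 0 0 0 0 0;0 0 0 0 0 0 0",
)

```text
time_s: 6.18
eef_pos: [0.4513, -0.1423, 0.1378]
eef_rot: [-0.001, 0.987, -0.16, -0.002]
wrist_force: [0.2, 1.3, -4.1]
opening: 0.133
```

```bash
cat > pl.py <<'E'
import sys
from st import *
side=sys.argv[1]
o,p,R=cur(); print('F',np.round(o['wrist_force'],1),'op',round(o['opening'],3))
st=None
for a in sys.argv[2:]:
    a=[float(v) for v in a.split(',')]
    tp,tR=wpose(side,a[0]/1e3,a[1]/1e3,a[2],.0923)
    plan(tp,tR,vmax=.012,wmax=3.5,start=st); st=(tp,tR)
E
python3 pl.py near 1,104.5,0 10,104.5,15 20,105.8,30 24.5,109,40
```

```text
F [ 0.2  1.3 -4.1] op 0.133
1 rows of 0.012 0.002 -0.007 -0.001 0.005 -0 | d(tool)mm [ 2.5  0.4 -1.5] w deg [-0.1  0.3 -0. ]
5 rows of 0 0 0.001 0.05 0 0 | d(tool)mm [0.  0.  1.2] w deg [15.  0.  0.]
5 rows of 0 -0.001 0.003 0.05 0 -0 | d(tool)mm [ 0.  -1.   2.5] w deg [15.  0. -0.]
3 rows of -0 0.001 -0 0.056 0 0 | d(tool)mm [-0.   0.5  0. ] w deg [10.  0.  0.]
```

Request:
arm_command(
  motion="0.012 0.002 -0.007 0 0.005 0 0;0 0 0.001 0.05 0 0 0;0 0 0.001 0.05 0 0 0;0 0 0.001 0.05 0 0 0;0 0 0.001 0.05 0 0 0;0 0 0.001 0.05 0 0 0;0 0 0 0 0 0 0",
)

```text
time_s: 6.77
eef_pos: [0.4547, -0.1429, 0.1386]
eef_rot: [-0.134, 0.978, -0.156, 0.024]
wrist_force: [-0.1, -0.3, -3.6]
opening: 0.13
```

```bash
python3 pl.py near 10,104.5,15 20,105.8,30 24.5,109,40
```

```text
F [-0.1 -0.3 -3.6] op 0.13
1 rows of -0.005 0.005 0.001 -0.01 -0.003 0.004 | d(tool)mm [-1.   1.   0.2] w deg [-0.6 -0.2  0.3]
5 rows of 0 -0.001 0.003 0.05 0 -0 | d(tool)mm [ 0.  -1.   2.5] w deg [15.  0. -0.]
3 rows of -0 0.001 -0 0.056 0 0 | d(tool)mm [-0.   0.5  0. ] w deg [10.  0.  0.]
```

Request:
arm_command(
  motion="-0.004 0.002 0.002 0.048 0 0.001 0;0 0 0.003 0.048 0 0 0;0 0 0.003 0.048 0 0 0;0 0 0.003 0.048 0 0 0;0 0 0.003 0.048 0 0 0;0 0 0 0 0 0 0",
)

```text
time_s: 7.27
eef_pos: [0.4546, -0.1442, 0.1358]
eef_rot: [-0.253, 0.954, -0.152, 0.043]
wrist_force: [0.6, -0.5, -3.9]
opening: 0.135
```

```bash
python3 pl.py near 20,105.8,30 24.5,109,40 28.3,117.5,41
```

```text
F [ 0.6 -0.5 -3.9] op 0.135
1 rows of -0.007 -0.009 0.004 0.004 -0.004 0.005 | d(tool)mm [-1.3 -1.7  0.8] w deg [ 0.2 -0.2  0.3]
3 rows of -0 0.001 -0 0.056 0 0 | d(tool)mm [-0.   0.5  0. ] w deg [10.  0.  0.]
1 rows of 0 -0.039 -0.02 0.017 0 -0 | d(tool)mm [ 0.  -7.8 -4.1] w deg [ 1.  0. -0.]
```

Request:
arm_command(
  motion="-0.006 -0.005 0.002 0.056 -0.003 0.003 0;0 -0.002 0.001 0.056 0 0 0;0 0 0 0.056 0 0 0;0 0 0 0 0 0 0;0 0 0 0 0 0 0",
)

```text
time_s: 7.68
eef_pos: [0.4544, -0.1437, 0.1353]
eef_rot: [-0.33, 0.93, -0.149, 0.053]
wrist_force: [0.0, -0.2, -3.6]
opening: 0.133
```

```bash
python3 pl.py near 24.5,109,40 28.3,117.5,41 33.8,123.3,41 41,128,41 52,142,41
```

```text
F [ 0.  -0.2 -3.6] op 0.133
1 rows of -0.004 -0.005 0.002 0.015 0.002 0.002 | d(tool)mm [-0.9 -1.1  0.4] w deg [0.9 0.1 0.1]
1 rows of 0 -0.039 -0.02 0.017 0 -0 | d(tool)mm [ 0.  -7.8 -4.1] w deg [ 1.  0. -0.]
1 rows of -0 -0.04 -0.004 0 0 0 | d(tool)mm [-0.  -8.  -0.8] w deg [0. 0. 0.]
1 rows of -0 -0.043 0.006 0 0 0 | d(tool)mm [-0.  -8.5  1.2] w deg [0. 0. 0.]
2 rows of 0 -0.044 -0.008 0 0 0 | d(tool)mm [  0.  -17.5  -3.3] w deg [0. 0. 0.]
```

Request:
arm_command(
  motion="-0.004 -0.024 -0.009 0.016 0.001 0.001 0;0 -0.02 -0.01 0.016 0 0 0;0 0 0 0 0 0 0;0 0 0 0 0 0 0",
)

```text
time_s: 8.02
eef_pos: [0.4556, -0.138, 0.1454]
eef_rot: [-0.343, 0.926, -0.147, 0.055]
wrist_force: [-0.8, -0.4, -3.6]
opening: 0.132
```

```bash
python3 pl.py near 28.3,117.5,41 33.8,123.3,41 41,128,41 52,142,41
```

```text
F [-0.8 -0.4 -3.6] op 0.132
1 rows of -0.001 0.01 0.002 0.005 0.002 0.004 | d(tool)mm [-0.3  2.1  0.3] w deg [0.3 0.1 0.2]
1 rows of -0 -0.04 -0.004 0 0 0 | d(tool)mm [-0.  -8.  -0.8] w deg [0. 0. 0.]
1 rows of -0 -0.043 0.006 0 0 0 | d(tool)mm [-0.  -8.5  1.2] w deg [0. 0. 0.]
2 rows of 0 -0.044 -0.008 0 0 0 | d(tool)mm [  0.  -17.5  -3.3] w deg [0. 0. 0.]
```

Request:
arm_command(
  motion="-0.001 -0.015 0 0.004 0.001 0.002 0;0 -0.018 -0.002 0 0 0 0;0 -0.02 0.002 0 0 0 0;0 -0.02 0.002 0 0 0 0;0 0 0 0 0 0 0",
)

```text
time_s: 8.43
eef_pos: [0.4596, -0.1258, 0.1562]
eef_rot: [-0.344, 0.925, -0.148, 0.056]
wrist_force: [0.1, -0.6, -3.9]
opening: 0.129
```

```bash
python3 pl.py near 41,128,41 52,142,41 58,165,38
```

```text
F [ 0.1 -0.6 -3.9] op 0.129
1 rows of -0.001 0.012 0.002 0.003 0.001 0.003 | d(tool)mm [-0.2  2.5  0.5] w deg [0.2 0.1 0.2]
2 rows of 0 -0.044 -0.008 0 0 0 | d(tool)mm [  0.  -17.5  -3.3] w deg [0. 0. 0.]
3 rows of -0 -0.035 -0.023 -0.017 -0 0 | d(tool)mm [ -0.  -21.4 -13.4] w deg [-3. -0.  0.]
```

Request:
arm_command(
  motion="0 -0.035 -0.006 0 0 0 0;0 -0.04 -0.01 0 0 0 0;0 -0.04 -0.025 0 0 0 0;0 -0.04 -0.04 0 0 0 0;0 -0.04 -0.05 0 0 0 0;0 -0.03 -0.05 0 0 0 0",
)

```text
time_s: 8.93
eef_pos: [0.4621, -0.1126, 0.2168]
eef_rot: [-0.345, 0.925, -0.148, 0.054]
wrist_force: [0.5, -0.8, -3.9]
opening: 0.128
```

Run:
```python
from st import *
o,p,R=cur(); print(o['wrist_force'])
snap('scene','s4.png')
J=[.5679,.1266,.1954]
p2=np.array([.50,-.06,.31]); R2=down(J[2]-np.pi/2)
plan(p2,R2); 
t=fj([-.057,0,.27]); plan(t,R2,start=(p2,R2))
```

```text
[ 0.51934511 -0.83429135 -3.93088766]
9 rows of 0.021 -0.05 -0.034 -0.074 -0.019 -0.052 | d(tool)mm [  18.5 -106.8  -27.7] w deg [-39.9 -10.5 -28. ]
6 rows of 0.038 -0.142 0.033 0 0 0 | d(tool)mm [  45.8 -169.9   40. ] w deg [0. 0. 0.]
```

View pics/s4.png

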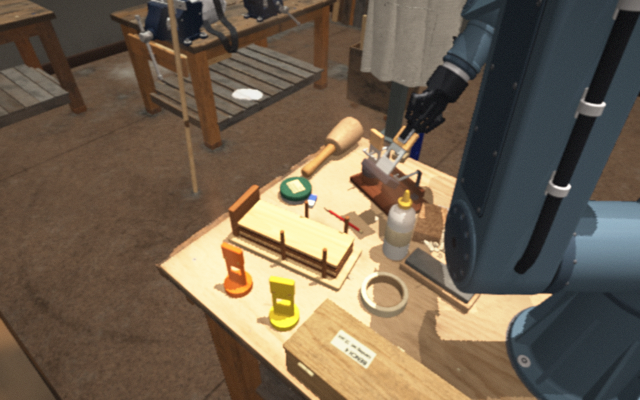

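Request:
arm_command(
  motion="0.021 -0.05 -0.034 -0.074 -0.019 -0.052 0;0.021 -0.05 -0.034 -0.074 -0.019 -0.052 0;0.021 -0.05 -0.034 -0.074 -0.019 -0.052 0;0.021 -0.05 -0.034 -0.074 -0.019 -0.052 0;0.021 -0.05 -0.034 -0.074 -0.019 -0.052 0;0.021 -0.05 -0.034 -0.074 -0.019 -0.052 0;0.021 -0.05 -0.034 -0.074 -0.019 -0.052 0;0.021 -0.05 -0.034 -0.074 -0.019 -0.052 0;0.021 -0.05 -0.034 -0.074 -0.019 -0.052 0;0 0 0 0 0 0 0",
)

```text
time_s: 9.82
eef_pos: [0.5012, -0.0598, 0.3222]
eef_rot: [0.016, 0.995, 0.102, 0.004]
wrist_force: [-1.7, 0.2, -4.1]
opening: 0.131
```

Run:
```python
from st import *
o,p,R=cur()
R2=down(J[2]-np.pi/2)
t=fj([-.057,0,.27]); print(t);plan(t,R2,vmax=.025)
```

```text
[0.51198471 0.11553294 0.27      ]
8 rows of 0.028 -0.107 0.031 0.004 -0.001 0.001 | d(tool)mm [  45.9 -171.1   46.8] w deg [ 1.9 -0.3  0.5]
```

Request:
arm_command(
  motion="0.028 -0.107 0.015 0.004 -0.001 0.001 0;0.028 -0.107 0.02 0.004 -0.001 0.001 0;0.028 -0.107 0.03 0.004 -0.001 0.001 0;0.028 -0.107 0.035 0.004 -0.001 0.001 0;0.028 -0.107 0.035 0.004 -0.001 0.001 0;0.028 -0.107 0.035 0.004 -0.001 0.001 0;0.028 -0.107 0.035 0.004 -0.001 0.001 0;0.02 -0.08 0.02 0.002 0 0 0;0 0 0 0 0 0 0;0 0 0 0 0 0 0",
)

```text
time_s: 10.65
eef_pos: [0.5072, 0.1181, 0.2732]
eef_rot: [-0.009, 0.996, 0.091, -0.006]
wrist_force: [0.1, -0.9, -3.6]
opening: 0.133
```

Run:
```python
from st import *
o,p,R=cur(); print(R.as_matrix().round(3)[:,2])
R2=down(J[2]-np.pi/2)
t=fj([-.057,0,.19]);plan(t,R2,vmax=.02)
o,c=snap('wrist','w5.png'); q=o['eef_rot']
T=np.eye(4);T[:3,:3]=R.as_matrix();T[:3,3]=p;T=T@c['mount']
for n,a in {'p0+':(0,.0515,.105),'p0-':(0,-.0515,.105),'p-100+':(-.1,.0515,.105),'p-100-':(-.1,-.0515,.105),'stopL':(.127,.05,.1),'stopR':(.127,-.05,.1),'p1':(-.125,.045,.055),'p2':(-.125,-.045,.055),'p3':(.125,.045,.055),'p4':(.125,-.045,.055)}.items(): print(n,proj(fj(a),c['intrinsics'],T).round(1))
```

```text
[-0.014  0.017 -1.   ]
5 rows of 0.005 0.004 0.083 -0.004 0.002 -0.003 | d(tool)mm [ 5.2  5.  83.1] w deg [-1.1  0.6 -0.8]
p0+ [276.7 112.1]
p0- [379.6 110.8]
p-100+ [282.5 204.5]
p-100- [374.9 203.9]
stopL [270.1 -37.7]
stopR [384.4 -40.5]
p1 [294. 208.]
p2 [363.2 207.6]
p3 [283.1 -18.2]
p4 [371.4 -20.2]
```

View pics/w5.png

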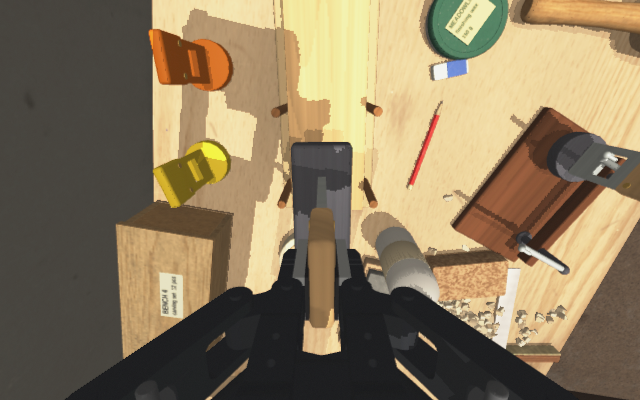

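Peg tops are at (277,112), (283,203) and (373,203), within about 1–2 px of prediction, so the jig fit holds. I lower the weight.

Request:
arm_command(
  motion="0.008 0.008 0.08 -0.004 0.002 -0.003 0;0.006 0.006 0.08 -0.004 0.002 -0.003 0;0.005 0.005 0.08 -0.004 0.002 -0.003 0;0.003 0.002 0.08 -0.003 0.001 -0.002 0;0.002 0.001 0.06 -0.002 0.001 -0.001 0;0 0 0.04 0 0 0 0;0 0 0 0 0 0 0;0 0 0 0 0 0 0",
)

```text
time_s: 11.37
eef_pos: [0.5143, 0.1064, 0.1896]
eef_rot: [-0.002, 0.996, 0.09, 0.0]
wrist_force: [0.3, -1.4, -3.9]
opening: 0.136
```

Run:
```python
from st import *
o,p,R=cur(); print(o['wrist_force'],R.as_matrix().round(3)[:,2])
R2=down(J[2]-np.pi/2)
t=fj([-.057,0,.155]);plan(t,R2,vmax=.01)
```

```text
[ 0.31045565 -1.37498708 -3.88306508] [ 0.     0.003 -1.   ]
4 rows of -0.001 -0.012 0.043 -0.001 -0 -0.004 | d(tool)mm [-0.7 -9.3 34.6] w deg [-0.2 -0.1 -0.9]
```

Request:
arm_command(
  motion="-0.001 -0.012 0.035 -0.001 0 -0.004 0;-0.001 -0.012 0.035 -0.001 0 -0.004 0;-0.001 -0.01 0.035 -0.001 0 -0.004 0;0 -0.008 0.035 0 0 -0.003 0;0 0 0 0 0 0 0;0 0 0 0 0 0 0",
)

```text
time_s: 11.87
eef_pos: [0.5138, 0.1148, 0.1618]
eef_rot: [-0.0, 0.995, 0.098, 0.003]
wrist_force: [-0.3, -0.6, -3.3]
opening: 0.131
```

Run:
```python
from st import *
o,p,R=cur(); print(o['wrist_force'],R.as_matrix().round(3)[:,2])
R2=down(J[2]-np.pi/2)
t=fj([-.057,0,.15]);plan(t,R2,vmax=.01)
```

```text
[-0.33019594 -0.56520675 -3.30841672] [ 0.005  0.001 -1.   ]
2 rows of -0.004 -0.003 0.029 0 -0.003 0 | d(tool)mm [-1.8 -1.1 11.8] w deg [ 0.  -0.3  0.1]
```

Request:
arm_command(
  motion="-0.003 -0.003 0.02 0 -0.003 0 0;-0.002 -0.002 0.02 0 0 0 0;0 0 0.015 0 0 0 0;0 0 0 0 0 0 0",
)

```text
time_s: 12.2
eef_pos: [0.5143, 0.116, 0.1547]
eef_rot: [0.001, 0.995, 0.099, 0.003]
wrist_force: [0.2, -0.2, -3.9]
opening: 0.132
```

Request:
arm_command(
  motion="0 0 0.01 0 0 0 0;0 0 0 0 0 0 0",
)

```text
time_s: 12.37
eef_pos: [0.5156, 0.116, 0.1541]
eef_rot: [0.001, 0.995, 0.099, 0.004]
wrist_force: [-1.1, -0.1, -3.8]
opening: 0.125
```

Request:
arm_command(
  motion="-0.01 0 0.015 0 -0.005 0 0;-0.005 0 0.015 0 -0.002 0 0;0 0 0 0 0 0 0",
)

```text
time_s: 12.62
eef_pos: [0.5168, 0.116, 0.1545]
eef_rot: [0.001, 0.995, 0.099, 0.005]
wrist_force: [-0.4, -0.4, -4.1]
opening: 0.125
```

Request:
arm_command(
  motion="-0.003 0 0.012 0 0 0 0;0 0 0.01 0 0 0 0;0 0 0 0 0 0 0",
)

```text
time_s: 12.87
eef_pos: [0.5183, 0.116, 0.1539]
eef_rot: [0.001, 0.995, 0.099, 0.008]
wrist_force: [-0.1, -0.9, -3.2]
opening: 0.131
```

Run:
```python
from st import *
o,p,R=cur(); print(o)
snap('wrist','w6.png'); snap('scene','s6.png');snap('top','t6.png')
```

```text
{'time_s': 12.8667, 'q': array([-2.75673544e-03,  1.57464450e-01,  1.80041891e+00, -1.33506801e-03,
        1.16770243e+00,  1.37031069e+00]), 'dq': array([-0.00370789, -0.00740917, -0.00241541, -0.00188489,  0.00449824,
        0.00034167]), 'joint_efforts': array([-2.37091854e-01, -4.28187096e+01, -3.49688280e+01, -8.30038497e-02,
       -4.26364727e-01, -3.89839741e-03]), 'eef_pos': array([0.51830017, 0.11598   , 0.15392571]), 'eef_rot': array([0.00142484, 0.99505944, 0.09895597, 0.00789955]), 'wrist_force': array([-0.12194946, -0.85919862, -3.18318606]), 'torque': array([0.06950952, 0.1260278 , 0.02645072]), 'opening': 0.13132843134593322}
```

View pics/w6.png

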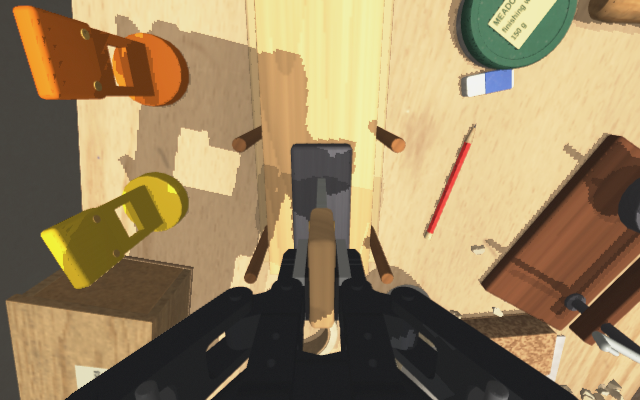

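View pics/s6.png

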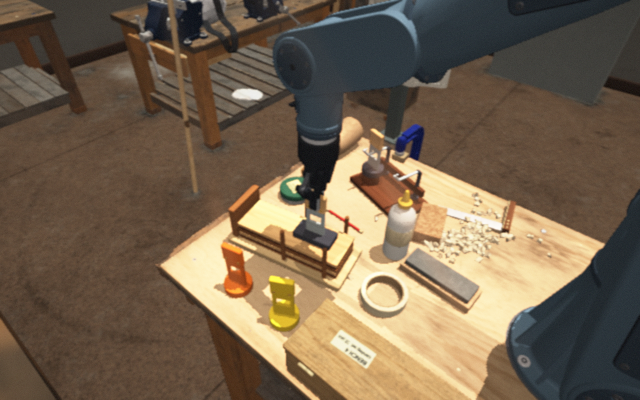

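Run:
```python
from st import *
R2=down(J[2]-np.pi/2)
t=fj([-.057,0,.147]);plan(t,R2,vmax=.02)
```

```text
1 rows of -0.035 -0.005 0.033 0.004 -0.016 0.003 | d(tool)mm [-6.9 -1.   6.7] w deg [ 0.3 -1.   0.2]
```

Request:
arm_command(
  motion="-0.035 -0.005 0.02 0.004 -0.016 0.003 0;0 0 0 0 0 0 0",
)

```text
time_s: 13.18
eef_pos: [0.5196, 0.1156, 0.1549]
eef_rot: [0.001, 0.995, 0.097, 0.009]
wrist_force: [-1.2, 0.3, -5.2]
opening: 0.133
```

Run:
```python
from st import *
R2=down(J[2]-np.pi/2); print(get_obs()['wrist_force'])
t=fj([-.057,0,.147]);plan(t,R2,vmax=.02)
```

```text
[-1.16530181  0.25482006 -5.17517969]
1 rows of -0.038 -0.007 0.039 0.003 -0.017 -0.001 | d(tool)mm [-7.6 -1.5  7.8] w deg [ 0.2 -1.  -0.1]
```

Request:
arm_command(
  motion="-0.03 -0.005 0.03 0.003 -0.015 0 0;-0.03 -0.005 0.03 0.003 -0.015 0 0",
)

```text
time_s: 13.35
eef_pos: [0.52, 0.1154, 0.1536]
eef_rot: [0.0, 0.995, 0.097, 0.008]
wrist_force: [-2.4, 1.6, 40.6]
opening: 0.136
```

Run:
```python
from st import *
o=get_obs()
for k in ('q','dq','joint_efforts','wrist_force','torque','opening'): print(k,np.round(o[k],4))
```

```text
q [-5.4000e-03  1.6130e-01  1.7967e+00  1.6000e-03  1.1684e+00  1.3710e+00]
dq [-0.0032  0.0152 -0.0172  0.0068  0.0258 -0.0042]
joint_efforts [ -1.1905 -20.6835 -15.733   -0.4842  -1.0321   0.0451]
wrist_force [-2.3615  1.6022 40.5753]
torque [0.1981 0.6954 0.0264]
opening 0.136
```

The 40 N upward force means the foot is already on the boards, with the top near 61 mm. I stop pressing and check where the tool is.

Request:
arm_command(
  motion="0 0 0 0 0 0 0;0 0 -0.003 0 0 0 0",
)

```text
time_s: 13.52
eef_pos: [0.5215, 0.1154, 0.1556]
eef_rot: [0.0, 0.995, 0.097, 0.009]
wrist_force: [0.1, 0.1, -3.9]
opening: 0.128
```

```bash
cat > jg.py <<'E'
from st import *
o,p,R=cur(); v=p-np.array([J[0],J[1],0]); c,s=np.cos(J[2]),np.sin(J[2])
print('TCP in jig',(1e3*np.array([c*v[0]+s*v[1],-s*v[0]+c*v[1],p[2]])).round(1),'F',o['wrist_force'].round(1),'z',R.as_matrix()[:,2].round(3),'op',round(o['opening'],3),'t',o['time_s'])
E
python3 jg.py
```

```text
TCP in jig [-47.7  -2.  155.6] F [ 0.1  0.1 -3.9] z [ 0.019  0.001 -1.   ] op 0.128 t 13.5167
```

Request:
arm_command(
  motion="-0.02 0 -0.03 0 -0.015 0 0;-0.02 0 -0.02 0 -0.01 0 0;-0.01 0 0 0 0 0 0;0 0 0 0 0 0 0",
)

```text
time_s: 13.85
eef_pos: [0.506, 0.1131, 0.1596]
eef_rot: [0.001, 0.995, 0.097, -0.011]
wrist_force: [0.3, -0.6, -4.0]
opening: 0.13
```

```bash
python3 jg.py
python3 - <<'E'
from st import *
R2=down(J[2]-np.pi/2)
plan(fj([-.057,0,.162]),R2,vmax=.02)
E
```

```text
TCP in jig [-63.4  -1.2 159.6] F [ 0.3 -0.6 -4. ] z [-0.021 -0.004 -1.   ] op 0.13 t 13.85
1 rows of 0.032 -0.006 -0.013 0 0.02 -0.002 | d(tool)mm [ 6.3 -1.2 -2.6] w deg [ 0.   1.2 -0.1]
```

Request:
arm_command(
  motion="0.02 -0.004 0 0 0.013 0 0;0 0 0 0 0 0 0;0 0 0 0 0 0 0",
)

```text
time_s: 14.1
eef_pos: [0.508, 0.1148, 0.1566]
eef_rot: [0.0, 0.995, 0.097, -0.005]
wrist_force: [0.8, 0.4, -3.7]
opening: 0.128
```

```bash
python3 jg.py
```

```text
TCP in jig [-6.100e+01  1.000e-01  1.566e+02] F [ 0.8  0.4 -3.7] z [-0.011 -0.001 -1.   ] op 0.128 t 14.1
```

Request:
arm_command(
  motion="0.008 0 0.015 0 0.008 0 0;0 0 0 0 0 0 0;0 0 0 0 0 0 0",
)

```text
time_s: 14.35
eef_pos: [0.5099, 0.1152, 0.1543]
eef_rot: [-0.0, 0.995, 0.097, -0.0]
wrist_force: [0.6, -0.1, -4.6]
opening: 0.131
```

```bash
python3 jg.py
```

```text
TCP in jig [-5.910e+01  1.000e-01  1.543e+02] F [ 0.6 -0.1 -4.6] z [-0.001  0.001 -1.   ] op 0.131 t 14.35
```

Upright and at x −59. Now press down without following it with zero rows, so I can feel the contact.

Request:
arm_command(
  motion="0 0 0.015 0 0 0 0",
)

```text
time_s: 14.43
eef_pos: [0.5103, 0.1152, 0.154]
eef_rot: [-0.0, 0.995, 0.097, -0.0]
wrist_force: [-19.3, -0.8, 43.6]
opening: 0.128
```

Request:
arm_command(
  motion="0 0 0.012 0 0 0 0",
)

```text
time_s: 14.52
eef_pos: [0.5105, 0.1153, 0.1542]
eef_rot: [0.0, 0.995, 0.097, 0.0]
wrist_force: [-11.2, -0.4, 17.3]
opening: 0.13
```

Request:
arm_command(
  motion="0 0 0 0 0 0 0;0 0 0.001 0 0 0 0.15;0 0 0 0 0 0 0.3;0 0 0 0 0 0 1;0 0 0 0 0 0 1;0 0 0 0 0 0 1;0 0 0 0 0 0 1;0 0 0 0 0 0 1",
)

```text
time_s: 15.18
eef_pos: [0.5131, 0.1153, 0.1557]
eef_rot: [0.0, 0.995, 0.097, 0.003]
wrist_force: [0.3, 1.2, -0.8]
opening: 0.979
```

```bash
python3 jg.py; python3 -c "
from h import *
snap('wrist','w7.png')"
```

```text
TCP in jig [-56.   -0.5 155.7] F [ 0.3  1.2 -0.8] z [ 0.007  0.    -1.   ] op 0.979 t 15.1833
```

View pics/w7.png

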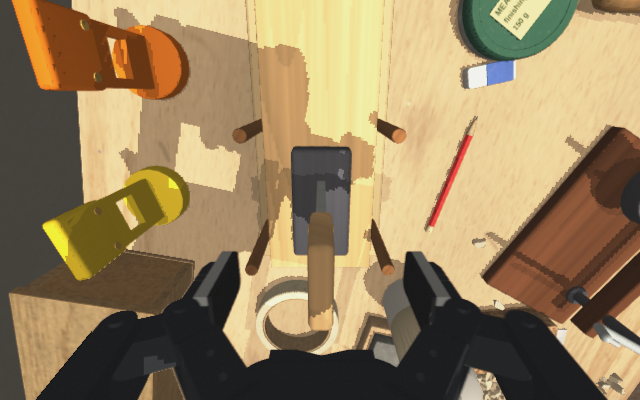

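The long weight stands centred between the pegs, grip upright at (320,270), fingers clear. I go up and over to the round weight.

Request:
arm_command(
  motion="0 0 -0.1 0 0 0 1;0 0 -0.12 0 0 0 1;0 0 -0.12 0 0 0 1;0 0 -0.12 0 0 0 1;0 0 -0.1 0 0 0 1;0 0 -0.05 0 0 0 1",
)

```text
time_s: 15.73
eef_pos: [0.5091, 0.1151, 0.2776]
eef_rot: [-0.0, 0.995, 0.097, -0.002]
wrist_force: [0.3, 0.3, 1.0]
opening: 0.999
```

Run:
```python
from st import *
print(cur()[1])
p,R=wpose('far',0,.0975,0,.092); print(p); p[2]=.25
plan(p,R,vmax=.03)
```

```text
[0.50911279 0.11514107 0.27756922]
[ 0.5661156  -0.18194636  0.132     ]
11 rows of 0.032 0.135 0.012 0 0 0.045 | d(tool)mm [ -1.2 302.5  27.2] w deg [ 0.   0.3 29.5]
```

Request:
arm_command(
  motion="0.032 0.1 0.005 0 0 0.045 1;0.032 0.135 0.012 0 0 0.045 1;0.032 0.135 0.012 0 0 0.045 1;0.032 0.135 0.012 0 0 0.045 1;0.032 0.135 0.012 0 0 0.045 1;0.032 0.135 0.012 0 0 0.045 1;0.032 0.135 0.012 0 0 0.045 1;0.032 0.135 0.012 0 0 0.045 1;0.032 0.135 0.012 0 0 0.045 1;0.032 0.12 0.012 0 0 0.045 1",
)

```text
time_s: 16.57
eef_pos: [0.5691, -0.149, 0.2541]
eef_rot: [-0.002, 0.99, -0.144, 0.0]
wrist_force: [0.3, 0.3, 0.1]
opening: 1.004
```

Run:
```python
from st import *
p,R=wpose('far',0,.0975,0,.092); p[2]=.23
plan(p,R,vmax=.02)
```

```text
3 rows of 0.011 0.054 0.04 -0.001 0 0.01 | d(tool)mm [ 6.5 32.5 24. ] w deg [-0.2  0.   1.9]
```

Request:
arm_command(
  motion="0.005 0.06 0.04 0 0 0.01 1;0 0.05 0.04 0 0 0.01 1;0 0.03 0.03 0 0 0.005 1;0 0 0 0 0 0 1;0 0 0 0 0 0 1;0 0 0 0 0 0 1",
)

```text
time_s: 17.07
eef_pos: [0.5588, -0.1791, 0.2254]
eef_rot: [-0.003, 0.987, -0.159, -0.003]
wrist_force: [0.3, 0.1, -0.1]
opening: 1.009
```

Run:
```python
from st import *
p,R=wpose('far',0,.0975,0,.092)
plan(p,R,vmax=.02)
o,c=snap('wrist','w8.png'); q=o['eef_rot']
T=np.eye(4);T[:3,:3]=Ro.from_quat([q[1],q[2],q[3],q[0]]).as_matrix();T[:3,3]=o['eef_pos'];T=T@c['mount']
for n,a in {'near':(.0374,.06,.1229),'far':(.0374,-.06,.1229),'c2':(.045,-.1,.015),'c3':(-.07,-.1,.015),'g1':(.006,-.0815,.165),'g2':(-.006,-.0815,.165),'g3':(.006,-.0355,.165),'g4':(-.006,-.0355,.165)}.items(): print(n,proj(fs(a),c['intrinsics'],T).round(1))
```

```text
5 rows of 0.008 0.001 0.093 -0.001 0.001 0 | d(tool)mm [ 8.5  0.9 93.3] w deg [-0.3  0.4  0.1]
near [284.5 296.8]
far [278.9 180.4]
c2 [283.8 119.8]
c3 [383.8 120. ]
g1 [314.1 168.6]
g2 [331.3 168.7]
g3 [314.5 228.3]
g4 [330.6 228.4]
```

View pics/w8.png

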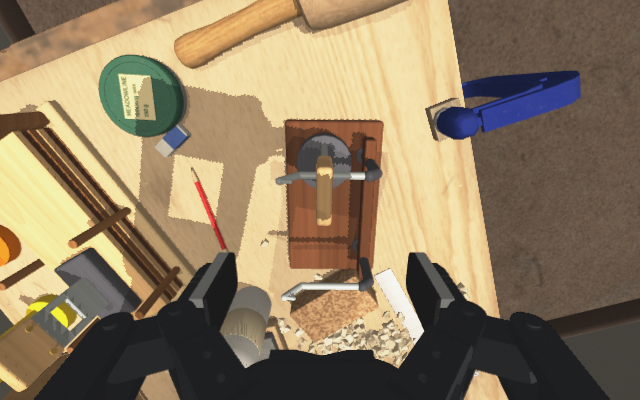

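Far tip is at (281,181) against (279,180) predicted, and the grip edge at x 317–331. Both within about 2 mm, so I descend.

Request:
arm_command(
  motion="0.008 0.001 0.09 -0.001 0.001 0 1;0.008 0.001 0.09 -0.001 0.001 0 1;0.006 0 0.09 0 0.001 0 1;0 0 0.07 0 0 0 1;0 0 0.03 0 0 0 1;0 0 0 0 0 0 1;0 0 0 0 0 0 1",
)

```text
time_s: 17.7
eef_pos: [0.5676, -0.1748, 0.1548]
eef_rot: [-0.001, 0.988, -0.153, 0.004]
wrist_force: [0.8, 0.1, -0.5]
opening: 1.004
```

Run:
```python
from st import *
p,R=wpose('far',0,.0975,0,.092)
plan(p,R,vmax=.02)
```

```text
2 rows of 0.002 0.018 0.057 -0.001 -0.003 0.006 | d(tool)mm [ 0.6  7.4 22.8] w deg [-0.1 -0.4  0.8]
```

Request:
arm_command(
  motion="0.001 0.017 0.05 0 -0.003 0.006 1;0.001 0.012 0.04 0 -0.002 0.004 1;0 0 0.01 0 0 0 1;0 0 0 0 0 0 1;0 0 0 0 0 0 1",
)

```text
time_s: 18.12
eef_pos: [0.5682, -0.1814, 0.1363]
eef_rot: [-0.0, 0.987, -0.158, 0.003]
wrist_force: [0.2, -0.9, 0.3]
opening: 1.002
```

Run:
```python
from st import *
p,R=wpose('far',0,.0975,0,.092)
plan(p,R,vmax=.02)
```

```text
1 rows of -0.009 0.006 0.021 -0.001 -0.006 0.003 | d(tool)mm [-1.8  1.2  4.3] w deg [-0.1 -0.4  0.2]
```

Request:
arm_command(
  motion="-0.009 0.006 0.02 0 -0.006 0.003 1;0 0 0 0 0 0 1;0 0 0 0 0 0 0;0 0 0 0 0 0 0;0 0 0 0 0 0 0;0 0 0 0 0 0 0;0 0 0 0 0 0 0;0 0 0 0 0 0 0;0 0 0 0 0 0 0",
)

```text
time_s: 18.87
eef_pos: [0.5666, -0.1828, 0.1333]
eef_rot: [-0.0, 0.987, -0.16, 0.001]
wrist_force: [0.1, -0.2, 0.2]
opening: 0.13
```

```bash
python3 pl.py far 0,97.5,0 0,104.5,0
python3 -c "
from h import *
snap('wrist','w9.png')"
```

```text
F [ 0.1 -0.2  0.2] op 0.13
1 rows of -0.004 -0.003 0.005 -0.001 -0.002 -0.001 | d(tool)mm [-0.7 -0.6  1. ] w deg [-0.1 -0.1 -0.1]
1 rows of 0 0 -0.035 0 0 0 | d(tool)mm [ 0.  0. -7.] w deg [0. 0. 0.]
```

View pics/w9.png

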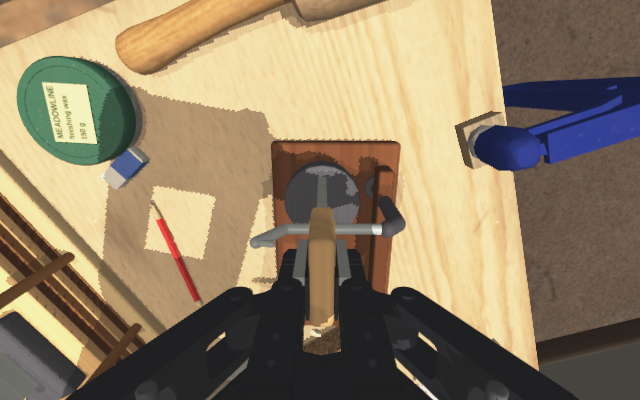

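Gripped. I lift it, now using 93.3 mm as the TCP height above the underside.

Request:
arm_command(
  motion="0 0 -0.012 0 0 0 0;0 0 -0.012 0 0 0 0;0 0 -0.011 0 0 0 0;0 0 0 0 0 0 0;0 0 0 0 0 0 0",
)

```text
time_s: 19.33
eef_pos: [0.5648, -0.1816, 0.1385]
eef_rot: [-0.001, 0.987, -0.16, -0.001]
wrist_force: [0.2, -0.4, -3.5]
opening: 0.126
```

```bash
sed -i 's/,.0923)/,.0933)/' pl.py; python3 pl.py far 0,104.5,0 10,104.5,15 20,105.8,30
```

```text
F [ 0.2 -0.4 -3.5] op 0.126
1 rows of 0.007 -0 -0.009 -0.002 0.003 -0.001 | d(tool)mm [ 1.3 -0.1 -1.8] w deg [-0.1  0.2 -0.1]
5 rows of -0 -0.001 0.001 0.05 0 0 | d(tool)mm [-0.  -0.7  1.2] w deg [15.  0.  0.]
5 rows of 0 -0 0.003 0.05 0 -0 | d(tool)mm [ 0.  -0.7  2.6] w deg [15.  0. -0.]
```

Request:
arm_command(
  motion="0.007 0 -0.009 0 0.003 0 0;0 -0.001 0.001 0.05 0 0 0;0 -0.001 0.001 0.05 0 0 0;0 -0.001 0.001 0.05 0 0 0;0 -0.001 0.001 0.05 0 0 0;0 -0.001 0.001 0.05 0 0 0;0 0 0 0 0 0 0",
)

```text
time_s: 19.92
eef_pos: [0.5674, -0.1798, 0.1398]
eef_rot: [-0.135, 0.978, -0.157, 0.023]
wrist_force: [0.3, 0.5, -3.9]
opening: 0.133
```

```bash
python3 pl.py far 10,104.5,15 20,105.8,30 24.5,109,40
```

```text
F [ 0.3  0.5 -3.9] op 0.133
1 rows of -0.003 0.009 0.001 -0.012 -0.001 0.003 | d(tool)mm [-0.5  1.8  0.3] w deg [-0.7 -0.1  0.2]
5 rows of 0 -0 0.003 0.05 0 -0 | d(tool)mm [ 0.  -0.7  2.6] w deg [15.  0. -0.]
3 rows of -0 0.001 -0 0.056 0 0 | d(tool)mm [-0.   0.7  0. ] w deg [10.  0.  0.]
```

Request:
arm_command(
  motion="-0.003 0.004 0.003 0.048 0 0.001 0;0 0.002 0.003 0.048 0 0 0;0 0 0.003 0.048 0 0 0;0 0 0.003 0.048 0 0 0;0 0 0.003 0.048 0 0 0;0 0 0 0 0 0 0",
)

```text
time_s: 20.42
eef_pos: [0.5672, -0.1808, 0.1369]
eef_rot: [-0.255, 0.954, -0.152, 0.042]
wrist_force: [0.0, -0.5, -3.9]
opening: 0.132
```

```bash
python3 pl.py far 20,105.8,30 24.5,109,40 28.3,117.5,41
```

```text
F [ 0.  -0.5 -3.9] op 0.132
1 rows of -0.003 -0.003 0.002 0.001 -0.001 0.004 | d(tool)mm [-0.7 -0.6  0.4] w deg [ 0.1 -0.1  0.2]
3 rows of -0 0.001 -0 0.056 0 0 | d(tool)mm [-0.   0.7  0. ] w deg [10.  0.  0.]
1 rows of -0 -0.039 -0.02 0.017 0 -0 | d(tool)mm [-0.  -7.7 -4.1] w deg [ 1.  0. -0.]
```

Request:
arm_command(
  motion="-0.003 -0.003 0.002 0.056 -0.001 0.003 0;0 0 0 0.056 0 0 0;0 0 0 0.056 0 0 0;0 0 0 0 0 0 0;0 0 0 0 0 0 0",
)

```text
time_s: 20.83
eef_pos: [0.5674, -0.1802, 0.1364]
eef_rot: [-0.332, 0.93, -0.149, 0.053]
wrist_force: [0.0, 0.0, -3.4]
opening: 0.134
```

```bash
python3 pl.py far 24.5,109,40 28.3,117.5,41 33.8,123.3,41 41,128,41 52,142,41
```

```text
F [ 0.   0.  -3.4] op 0.134
1 rows of -0.004 0.002 -0.002 0.011 0.003 0.002 | d(tool)mm [-0.7  0.4 -0.3] w deg [0.7 0.2 0.1]
1 rows of -0 -0.039 -0.02 0.017 0 -0 | d(tool)mm [-0.  -7.7 -4.1] w deg [ 1.  0. -0.]
1 rows of -0 -0.04 -0.004 0 0 0 | d(tool)mm [-0.  -8.  -0.8] w deg [0. 0. 0.]
1 rows of 0 -0.043 0.006 0 0 0 | d(tool)mm [ 0.  -8.5  1.2] w deg [0. 0. 0.]
2 rows of -0 -0.044 -0.008 0 0 0 | d(tool)mm [ -0.  -17.5  -3.3] w deg [0. 0. 0.]
```

Request:
arm_command(
  motion="-0.004 -0.016 -0.01 0.014 0.001 0.001 0;0 -0.016 -0.01 0.014 0 0 0;0 0 0 0 0 0 0;0 0 0 0 0 0 0",
)

```text
time_s: 21.17
eef_pos: [0.5682, -0.1763, 0.1453]
eef_rot: [-0.343, 0.926, -0.147, 0.055]
wrist_force: [0.2, -0.4, -3.5]
opening: 0.132
```

```bash
python3 pl.py far 28.3,117.5,41 33.8,123.3,41 41,128,41 52,142,41
```

```text
F [ 0.2 -0.4 -3.5] op 0.132
1 rows of -0.001 0.007 -0.001 0.006 0.003 0.004 | d(tool)mm [-0.2  1.5 -0.2] w deg [0.3 0.2 0.2]
1 rows of -0 -0.04 -0.004 0 0 0 | d(tool)mm [-0.  -8.  -0.8] w deg [0. 0. 0.]
1 rows of 0 -0.043 0.006 0 0 0 | d(tool)mm [ 0.  -8.5  1.2] w deg [0. 0. 0.]
2 rows of -0 -0.044 -0.008 0 0 0 | d(tool)mm [ -0.  -17.5  -3.3] w deg [0. 0. 0.]
```

Request:
arm_command(
  motion="-0.001 -0.015 0 0.004 0.001 0.002 0;0 -0.018 -0.003 0 0 0 0;0 -0.02 0.002 0 0 0 0;0 -0.02 0.002 0 0 0 0;0 0 0 0 0 0 0",
)

```text
time_s: 21.58
eef_pos: [0.5724, -0.164, 0.1567]
eef_rot: [-0.344, 0.926, -0.148, 0.056]
wrist_force: [1.2, 0.8, -3.2]
opening: 0.128
```

```bash
python3 pl.py far 41,128,41 52,142,41
```

```text
F [ 1.2  0.8 -3.2] op 0.128
1 rows of -0.001 0.011 0.002 0.003 0.001 0.003 | d(tool)mm [-0.3  2.3  0.3] w deg [0.2 0.1 0.2]
2 rows of -0 -0.044 -0.008 0 0 0 | d(tool)mm [ -0.  -17.5  -3.3] w deg [0. 0. 0.]
```

Request:
arm_command(
  motion="0 -0.035 -0.006 0 0 0 0;0 -0.04 -0.01 0 0 0 0;0 -0.04 -0.025 0 0 0 0;0 -0.04 -0.04 0 0 0 0;0 -0.04 -0.05 0 0 0 0;0 -0.03 -0.05 0 0 0 0",
)

```text
time_s: 22.08
eef_pos: [0.575, -0.1508, 0.2169]
eef_rot: [-0.345, 0.925, -0.148, 0.053]
wrist_force: [-0.2, -0.2, -3.6]
opening: 0.132
```

Run:
```python
from st import *
R2=down(J[2]-np.pi/2)
p2=np.array([.59,-.08,.31]); plan(p2,R2)
t=fj([.062,0,.29]); print(t); plan(t,R2,start=(p2,R2),vmax=.025)
```

```text
9 rows of 0.008 -0.058 -0.033 -0.074 -0.019 -0.052 | d(tool)mm [  -8.  -115.4  -23.3] w deg [-40.  -10.3 -28.1]
[0.62872015 0.13863785 0.29      ]
9 rows of 0.045 -0.115 0.011 0 0 0 | d(tool)mm [  80.4 -207.    20. ] w deg [0. 0. 0.]
```

Request:
arm_command(
  motion="0.008 -0.058 -0.033 -0.074 -0.019 -0.052 0;0.008 -0.058 -0.033 -0.074 -0.019 -0.052 0;0.008 -0.058 -0.033 -0.074 -0.019 -0.052 0;0.008 -0.058 -0.033 -0.074 -0.019 -0.052 0;0.008 -0.058 -0.033 -0.074 -0.019 -0.052 0;0.008 -0.058 -0.033 -0.074 -0.019 -0.052 0;0.008 -0.058 -0.033 -0.074 -0.019 -0.052 0;0.008 -0.058 -0.033 -0.074 -0.019 -0.052 0;0.008 -0.058 -0.033 -0.074 -0.019 -0.052 0;0 0 0 0 0 0 0",
)

```text
time_s: 22.92
eef_pos: [0.591, -0.0827, 0.333]
eef_rot: [0.017, 0.995, 0.101, 0.006]
wrist_force: [-0.5, 0.2, -3.2]
opening: 0.131
```

```bash
python3 jg.py
python3 - <<'E'
from st import *
R2=down(J[2]-np.pi/2)
t=fj([.062,0,.27]); plan(t,R2,vmax=.025)
E
```

```text
TCP in jig [ -17.9 -209.8  333. ] F [-0.5  0.2 -3.2] z [ 0.015 -0.033 -0.999] op 0.131 t 22.9167
10 rows of 0.04 -0.105 0.03 0.003 -0.001 0.001 | d(tool)mm [  80.9 -211.3   56.2] w deg [ 2.  -0.5  0.4]
```

Request:
arm_command(
  motion="0.04 -0.1 0.015 0.003 -0.001 0.001 0;0.04 -0.105 0.03 0.003 -0.001 0.001 0;0.04 -0.105 0.03 0.003 -0.001 0.001 0;0.04 -0.105 0.03 0.003 -0.001 0.001 0;0.04 -0.105 0.03 0.003 -0.001 0.001 0;0.04 -0.105 0.03 0.003 -0.001 0.001 0;0.04 -0.105 0.03 0.003 -0.001 0.001 0;0.04 -0.105 0.03 0.003 -0.001 0.001 0;0.03 -0.07 0.02 0.002 0 0 0;0.01 -0.03 0.01 0 0 0 0",
)

```text
time_s: 23.75
eef_pos: [0.6257, 0.1209, 0.288]
eef_rot: [-0.004, 0.996, 0.087, 0.002]
wrist_force: [0.2, -0.2, -3.7]
opening: 0.131
```

```bash
python3 jg.py
python3 - <<'E'
from st import *
R2=down(J[2]-np.pi/2)
t=fj([.062,0,.185]); plan(t,R2,vmax=.02)
E
```

```text
TCP in jig [ 55.6 -16.8 288. ] F [ 0.2 -0.2 -3.7] z [ 0.003  0.008 -1.   ] op 0.131 t 23.75
6 rows of 0.005 -0.014 0.086 -0.001 -0.001 -0.003 | d(tool)mm [  5.6 -16.1 103.1] w deg [-0.4 -0.3 -1.2]
```

Request:
arm_command(
  motion="0.005 -0.014 0.06 -0.001 -0.001 -0.003 0;0.005 -0.014 0.08 -0.001 -0.001 -0.003 0;0.005 -0.014 0.08 -0.001 -0.001 -0.003 0;0.005 -0.014 0.08 -0.001 -0.001 -0.003 0;0.005 -0.014 0.06 -0.001 -0.001 -0.003 0;0 0 0.03 0 0 0 0;0 0 0 0 0 0 0;0 0 0 0 0 0 0",
)

```text
time_s: 24.42
eef_pos: [0.6276, 0.1319, 0.2059]
eef_rot: [-0.003, 0.996, 0.091, -0.002]
wrist_force: [0.2, 0.1, -3.3]
opening: 0.131
```

```bash
python3 jg.py
python3 - <<'E'
from st import *
R2=down(J[2]-np.pi/2)
t=fj([.062,0,.165]); plan(t,R2,vmax=.02)
o,c=snap('wrist','w10.png');q=o['eef_rot']
T=np.eye(4);T[:3,:3]=Ro.from_quat([q[1],q[2],q[3],q[0]]).as_matrix();T[:3,3]=o['eef_pos'];T=T@c['mount']
for n,a in {'p0+':(0,.0515,.105),'p0-':(0,-.0515,.105),'stopL':(.127,.05,.1),'stopR':(.127,-.05,.1),'p3':(.125,.045,.061),'p4':(.125,-.045,.061)}.items(): print(n,proj(fj(a),c['intrinsics'],T).round(1))
E
```

```text
TCP in jig [ 59.6  -6.4 205.9] F [ 0.2  0.1 -3.3] z [-0.004  0.005 -1.   ] op 0.131 t 24.4167
3 rows of 0.004 -0.01 0.068 -0.002 0.001 -0.004 | d(tool)mm [ 2.5 -6.2 40.9] w deg [-0.3  0.2 -0.7]
p0+ [261.2 253.6]
p0- [372.4 252.6]
stopL [251.7 111.5]
stopR [376.4 109.9]
p3 [266.8 110.7]
p4 [363.8 109.5]
```

View pics/w10.png

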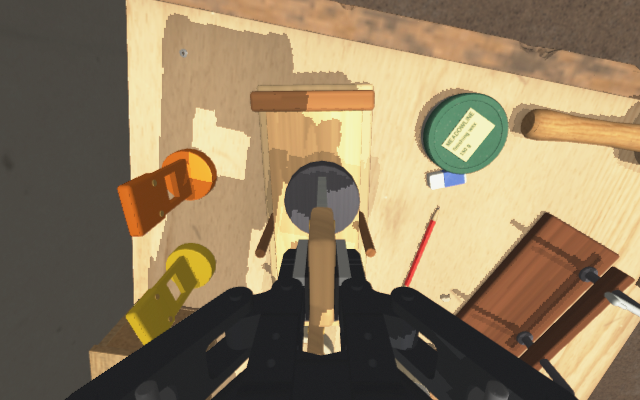

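The stop block's front edge is at (252..375,109), matching the prediction, and the foot hangs over the far half. I lower it.

Request:
arm_command(
  motion="0.003 -0.007 0.05 -0.001 0.001 -0.003 0;0.003 -0.007 0.05 -0.001 0.001 -0.003 0;0.002 -0.005 0.05 -0.001 0 -0.002 0;0 0 0.03 0 0 0 0;0 0 0 0 0 0 0;0 0 0 0 0 0 0",
)

```text
time_s: 24.97
eef_pos: [0.6301, 0.1359, 0.1692]
eef_rot: [-0.001, 0.995, 0.096, 0.002]
wrist_force: [0.5, -1.0, -3.7]
opening: 0.128
```

```bash
python3 jg.py
```

```text
TCP in jig [ 62.9  -2.9 169.2] F [ 0.5 -1.  -3.7] z [ 0.004  0.002 -1.   ] op 0.128 t 24.9667
```

Request:
arm_command(
  motion="-0.003 -0.008 0.025 -0.001 -0.003 0 0;0 -0.004 0.025 0 -0.002 0 0;0 0 0.01 0 0 0 0",
)

```text
time_s: 25.22
eef_pos: [0.6296, 0.1385, 0.157]
eef_rot: [0.0, 0.995, 0.096, -0.0]
wrist_force: [0.3, 0.6, -3.6]
opening: 0.129
```

```bash
python3 jg.py
```

```text
TCP in jig [ 62.8  -0.3 157. ] F [ 0.3  0.6 -3.6] z [-0. -0. -1.] op 0.129 t 25.2167
```

Request:
arm_command(
  motion="0 0 0.01 0 0 0 0",
)

```text
time_s: 25.3
eef_pos: [0.6296, 0.1386, 0.1548]
eef_rot: [0.0, 0.995, 0.096, -0.0]
wrist_force: [-0.5, -0.4, -3.5]
opening: 0.128
```

Request:
arm_command(
  motion="0 0 0.01 0 0 0 0",
)

```text
time_s: 25.38
eef_pos: [0.6301, 0.1386, 0.1547]
eef_rot: [0.0, 0.995, 0.096, 0.0]
wrist_force: [-8.7, -1.1, 19.2]
opening: 0.129
```

Contact at z 0.1547, as expected. I release.

Request:
arm_command(
  motion="0 0 0 0 0 0 0;0 0 0.001 0 0 0 0.15;0 0 0 0 0 0 0.3;0 0 0 0 0 0 1;0 0 0 0 0 0 1;0 0 0 0 0 0 1;0 0 0 0 0 0 1;0 0 0 0 0 0 1",
)

```text
time_s: 26.05
eef_pos: [0.6331, 0.1386, 0.1585]
eef_rot: [0.001, 0.995, 0.096, 0.004]
wrist_force: [0.0, -0.1, 0.1]
opening: 0.977
```

Request:
arm_command(
  motion="0 0 -0.1 0 0 0 1;0 0 -0.12 0 0 0 1;0 0 -0.12 0 0 0 1;0 0 -0.12 0 0 0 1;0 0 -0.12 0 0 0 1;-0.05 0 -0.08 0 0 0 1;-0.05 0 -0.05 0 0 0 1;0 0 0 0 0 0 1;0 0 0 0 0 0 1",
)

```text
time_s: 26.8
eef_pos: [0.6106, 0.1346, 0.3041]
eef_rot: [0.0, 0.995, 0.096, 0.002]
wrist_force: [0.5, 0.0, -0.4]
opening: 1.004
```

Run:
```python
from st import *
o,c=snap('wrist','w11.png');q=o['eef_rot'];print(o['wrist_force'].round(1),o['eef_pos'])
T=np.eye(4);T[:3,:3]=Ro.from_quat([q[1],q[2],q[3],q[0]]).as_matrix();T[:3,3]=o['eef_pos'];T=T@c['mount']
z=.0617
for n,(x,y) in {'round':(.062,0),'long':(-.058,0)}.items():
    for sy in(-1,1):
        print(n,[proj(fj((x+sx*w,y+sy*h,z+.125)),c['intrinsics'],T).round(0).tolist() for sx in(-1,1) for w,h in [(.023,.006)]])
    print(n,'foot',[proj(fj((x+a,y+b,z+.018)),c['intrinsics'],T).round(0).tolist() for a,b in ([(.03,0),(0,.03),(-.03,0),(0,-.03)] if n=='round' else [(.045,.023),(.045,-.023),(-.045,.023),(-.045,-.023)])])
snap('top','t11.png'); snap('scene','s11.png')
im=cv2.imread('pics/t11.png');sc=cv2.imread('pics/s11.png')
cv2.imwrite('pics/ts11.png',np.hstack([cv2.resize(im[110:310,170:370],(400,400)),cv2.resize(sc[170:320,160:360],(400,300))[:300] if 0 else cv2.resize(sc[140:340,180:380],(400,400))]))
```

```text
[ 0.5  0.  -0.4] [0.61063283 0.13460723 0.30412793]
round [[328.0, 192.0], [328.0, 142.0]]
round [[315.0, 192.0], [314.0, 142.0]]
round foot [[321.0, 122.0], [297.0, 147.0], [321.0, 170.0], [346.0, 146.0]]
long [[328.0, 300.0], [328.0, 262.0]]
long [[316.0, 300.0], [316.0, 262.0]]
long foot [[304.0, 204.0], [339.0, 203.0], [306.0, 263.0], [338.0, 263.0]]
```

View pics/w11.png

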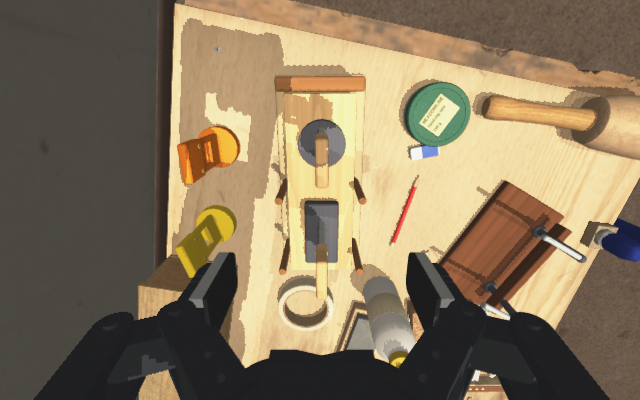

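View pics/ts11.png

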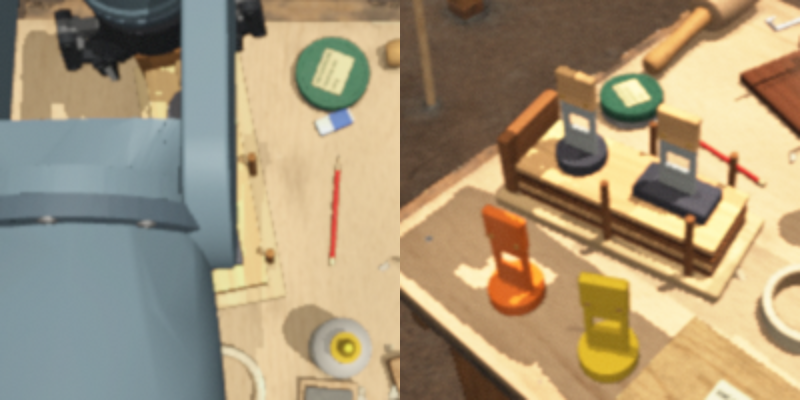

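Both weights stand upright on the boards. The feet appear at (322,143) and (321,233), within about 3 px of the target projections, and the bottle and tin have not moved. I hand in.

```bash
python3 -c "
from bench import *
o=get_obs(); print(o['time_s'],o['wrist_force'],o['dq']); print(hand_in())"
```

```text
26.95 [-0.07452273 -0.11649611  0.61172079] [ 0.00048495  0.01075321  0.00722136  0.00089728  0.00344288 -0.00013622]
the job is handed in; nothing more can be done
None
```

Both weights are off their hooks and standing upright on the glued boards. I handed the job in at 27 s of the 72 s allowed. Hand-in gives no verdict, so the result rests on my own checks.

- **Unhooking:** I raised each weight 7 mm, tilted it about 41 degrees and drew it up along the shank. The wrist readings I took between moves showed only the weight's own 4 N or so. I could not read the contact force on the hook directly.
- **Placement:** The round weight stands about 62 mm from the jig's middle towards the stop block. The long one stands about 58 mm the other way, with its foot along the boards. Both feet appear within about 3 px of where I projected them in the last wrist picture. The scene picture shows both upright, and the gripper was well clear above.
- **Other objects:** The glue bottle and wax tin looked to be where they started. I did not measure their positions again.

**What disagreed:**
- **Board height:** My camera fit put the board top at about 55 mm, but contact showed about 62 mm. Because of this I pressed the long weight down to about 40 N before I noticed it was already standing on the boards. I then lifted it, corrected a small tilt and an off-centre position, and set it down again, with contact reading about 44 N. The round weight touched at about 19 N.
- **Top camera:** In the last top picture the arm hid the jig, so that view confirms nothing about the weights.

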